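# Lock the scanner post onto its base

## Robot

A 6-joint arm with a two-finger parallel gripper is mounted at the origin on the work surface. World frame = base frame: x ahead of the robot, y to its left, z up, the work surface at z = 0. Lengths are in m, angles in rad, forces in N, time in s.
With the tool pointing down it reaches from about 0.25 to 0.725 m from the base axis. Payload 9.7 kg.
Tool frame: the origin (TCP) lies at the very end of the fingers, on their centre line; the grasp point (between the pads) lies 19 mm behind it; z points along the fingers, y is the direction in which the jaws open and shut (so a half turn about z gives the same grasp; the last joint's range is limited). The gripper opens to 85 mm and grips with 20 to 120 N. Pads are 22 mm wide; open, the fingers measure 114 mm over their backs; the gripper's body (76 mm by 85 mm) begins 54 mm behind the grasp point. The pads swing forward as they close: fully open they stand 13 mm farther back than shut.
Start: joints at [1.28, 0.087, 0.176, 1.66, 0, 1.571], TCP at [0.158, 0.527, 0.231] pointing down, gripper open.
Joint ranges: [-3.13, 3.13], [-0.85, 1.81], [-1.15, 1.24], [-2.2, 2.28], [-1.44, 1.52], [-3.14, 3.14]. Speed limits (rad/s): [2.22, 2.22, 2.57, 3.14, 3.14, 3.14].

## Interface

Orientations are given as a unit quaternion [x, y, z, w].
In Python, from rig import r, eyes, workorder gives the robot as it stands.
- The arm moves only by the tool jog_arm, never from a script. Its argument "moves" is a list of rows, each an object of numbers: "tx", "ty", "tz": the shift along the tool's x, y, z in cm; "rx", "ry", "rz": the turn, a rotation vector about the tool's x, y, z in rad; "gripper": the closure, from 0 (fully open) to 1 (shut). In form: [{"tx": .., "ty": .., "tz": .., "rx": .., "ry": .., "rz": .., "gripper": ..}, ...]. A call has 1 to 10 rows; each row shifts and turns the pose as measured when the row begins, along the tool's axes as they then stand; what a row does not reach is not made up. A row lasts 1/10 s, in which the tool goes at most 50 mm and 8.59 degrees, less where a joint would pass 70% of its speed; a pose out of reach is approached as far as the arm can. A call with a gripper value outside its range is refused whole. The fingers move at their own pace and stop on an object; "force" is the grip in N (left out, the last holds). Time passes only in rows, so rows that do not move let the fingers close. It gives the time, the measured TCP pose, the force and the opening at its end, in the units of the state.
- r.observe(): the state, without advancing time (a new reading comes with each control period).
- eyes.get_image(name): name is "scene" or "top"; returns (picture, depth): 480x640x3 uint8, red, green, blue; 480x640 float32, m along the optical axis (not along the pixel's ray), 0 where there is no reading.
- eyes.get_calibration(name): a dict with "fov_y" (degrees; the focal length in pixels is half the picture's height over the tangent of half this angle, whatever the lens; pixels are square), "cx", "cy" (the principal point, pixels), "k1" (the pictures are not rectified: a ray, as slopes to the right and down, at radius r is drawn at 1 + k1 r^2 times it, then the intrinsics apply), "R" (3x3) and "t" (3): a world point X has camera coordinates R X + t. Camera axes: x right, y down, z forward; pixel columns grow to the right and rows downward; lengths in m; the calibration is good to about 2 mm. A picture is of the moment at which its call begins. get_calibration takes no time and is no camera call.
- workorder.finish_job(): hands the job in, once; it reports no verdict.
The state is a dict: "time": time; "joint_pos": joint angles; "qd": joint speeds; "joint_efforts": joint torques, N m; "position": TCP position; "tool_rot": TCP orientation; "contact_force": force on the tool from outside, world axes, zero at the start; "wrist_torque": the same for the moment, N m; "width": finger opening in m.
Only numpy, scipy, OpenCV 4.12 (cv2) and the standard library are available. Lean on these libraries where they do the work, as an engineer would, in place of code of your own. Each camera call takes 0.05 s, during which the arm holds its last target.

## Task

Put the scanner stand of the packing bench together: stand the post that lies in the sloped rest upright on its orange foot on the bench top and let go of it, then take it afresh and slide it all the way down over the steel stub until its foot is flush on the base plate. Turn it there until the red spring button pops out through the hole in its tube, and leave it locked and upright, without shoving the filter, the carton or the ring aside.

Things in the scene. Friction and masses are not known exactly. Their poses are not given: they have to be found in the camera images.
- head (a point): Centre of the loose scanner post's head, a black box 44 x 44 mm, 40 mm long (grasp here). Post: 150 mm long, 0.17 to 0.35 kg; foot collar, tube (32 mm outside, 26 mm bore), head. z runs along the tube from foot to head; the head's flat sides face x and y; window and button hole are on its -x side. It starts 30 degrees from level, foot low, hole uppermost, free air under the head.
- foot (a point): Centre of the underside of the post's orange square foot collar (44 x 44 mm, 20 mm long), 130 mm from the head's centre; axes as head. The post stands by itself on this foot. The bore is open here and flares to 35 mm at the mouth over the lowest 8 mm.
- hole (a point): Centre of the button hole in the post's tube, on its -x side, 40 mm above the foot's underside and 16 mm off the tube's axis; about 10 mm wide and 11 mm high; axes as head.
- rest: Green sloped rest fixed on the bench, 56 mm wide, in which the post lies. Origin on the bench top under its middle; x points level towards its high end, z up. The head's centre starts about 47 mm along x from this origin, 100 mm above the bench, beyond the rest's upper end. A stop at the low end holds the foot; the post lifts out upward.
- seat (a point): Centre of the top face of the dark steel base plate (120 x 120 x 10 mm, fixed on the bench), 10 mm above the bench. z up; a white mark lies on its -x side. A fixed steel stub, 24 mm in diameter, rises 62 mm from here, its top 8 mm tapered to 14 mm. The post is home when its foot rests on the plate: the head's centre is then 130 mm above this point.
- base: The base plate; origin under its centre, axes as seat. The stub was clamped on it by eye: its button looks towards the white mark (-x) give or take 0.5 rad about the vertical, an angle that must be seen or felt for. The post slides on at any angle: its flared foot presses the button in (up to about 15 N) and its bore rides on it.
- button (a joint): Red spring button, 6.4 mm across, sticking 4.7 mm out of the stub 40 mm above the plate. Value in m: 0 = fully out, 0.002 to 0.004 = pressed in by the bore; spring 3 to 5 N. With the post home, turning it until the hole is over the button (within about 0.1 rad) lets it pop out; it then blocks further turning.
- filter_mid (a point): Bystander: centre of a standing blue oil filter, 76 mm in diameter, 88 mm high.
- carton_mid (a point): Bystander: centre of a small cardboard carton, 100 x 70 x 55 mm.
- disc_mid (a point): Bystander: centre of a heavy steel ring lying flat, 110 mm in diameter, 22 mm thick.
Mind the look-alikes: they are no part of the job. Of the things shaped like the base, the dark steel one is meant.

How it is judged:
On the way:
1. the post stands upright by itself on its foot on the bench top, let go (height (world z) of foot below 0.006 m and angle between foot's own z axis and vertical below 0.1 rad and contact force between post and the fingers below 0.1 N and linear speed of post below 0.03 m/s), for 0.2 s.
At the end, for the whole second after the job is handed in: The post stands on the stub, upright within 0.08 rad, its foot within 3 mm of the base plate and 4 mm of the stub's axis, the spring button out through the hole (pressed in less than 1.5 mm), the post at rest (horizontal distance between foot and seat below 0.004 m and z of foot in the frame of seat below 0.003 m and angle between foot's own z axis and vertical below 0.08 rad and value of joint button below 0.0015 m and linear speed of post below 0.02 m/s); the robot touches nothing.
It fails at once if a bystander (filter, carton or ring) is moved by more than 30 mm (distance of any of filter_mid, carton_mid, disc_mid from where it was at the start of the episode above 0.03 m).
It also fails if it takes over 72 s, if anything falls off the work surface, if the arm or the gripper's body presses on something with over 40 N, if the wrist force passes 120 N, or if a joint passes its speed limit or range.

## Working session

There is one attempt and no reset: what is moved stays moved. The work goes in short steps, Python scripts to look and compute and a tool call to move; the robot and the scene stay as the last step left them, time stands still between calls to the robot, and variables do not carry over. Pictures are saved under pics/ and viewed, and the job is handed in when it is done.

Besides the shell and the picture viewer there is one more tool, called after "Request:" as name([rows], argument=value, ...), one row to a line, values as JSON. jog_arm: Moves the arm, as the interface text tells. Its arguments: {"type":"object","properties":{"moves":{"type":"array"},"force":{"type":"number"}},"required":["moves"]}

```bash
ls; mkdir -p pics
cat > h.py <<'E'
import numpy as np, cv2
from rig import r, eyes, workorder
def snap(name,tag):
    im,d=eyes.get_image(name); cv2.imwrite(f'pics/{tag}.png',im[:,:,::-1]); np.savez(f'pics/{tag}.npz',im=im,d=d); return im,d
def K(name):
    c=eyes.get_calibration(name); f=240/np.tan(np.radians(c['fov_y'])/2); return c,f
def slopes(name,uv):
    c,f=K(name); uv=np.atleast_2d(np.asarray(uv,float)); p=(uv-[c['cx'],c['cy']])/f
    q=p.copy()
    for _ in range(30): q=p/(1+c['k1']*(q**2).sum(1,keepdims=True))
    return q
def ray(name,uv):
    c,f=K(name); q=slopes(name,uv); R=np.array(c['R']);t=np.array(c['t'])
    d=np.c_[q,np.ones(len(q))]@R; return -R.T@t,d
def onz(name,uv,z):
    o,d=ray(name,uv); return o+d*((z-o[2])/d[:,2])[:,None]
def bydepth(name,uv,dep):
    o,d=ray(name,uv); return o+d*np.asarray(dep).reshape(-1,1)
def proj(name,X):
    c,f=K(name); X=np.atleast_2d(X)@np.array(c['R']).T+np.array(c['t']); q=X[:,:2]/X[:,2:]
    return q*(1+c['k1']*(q**2).sum(1,keepdims=True))*f+[c['cx'],c['cy']]
E
python3 - <<'E'
from h import *
snap('scene','s0');snap('top','t0')
for n in('scene','top'):
    c,f=K(n);print(n,f,c['k1'],-np.array(c['R']).T@np.array(c['t']),np.round(c['R'],3).tolist())
print(r.observe())
E
```

```text
pics
scene 571.2774070115479 -0.008901015392471474 [ 0.98576255 -0.68418798  0.88340795] [[0.837, 0.548, 0.009], [0.398, -0.597, -0.697], [-0.376, 0.586, -0.717]]
top 572.5335621033659 -0.040746114917804124 [ 0.45928082 -0.024419    1.56924751] [[-0.027, -0.999, -0.021], [-0.996, 0.029, -0.088], [0.088, 0.019, -0.996]]
{'time': 0.1, 'joint_pos': array([1.27996714e+00, 8.74215705e-02, 1.75191236e-01, 1.65982883e+00,
       1.33185231e-05, 1.57080979e+00]), 'qd': array([ 7.86267280e-04, -1.75309438e-03,  1.85918588e-03, -8.90467828e-05,
       -4.73513176e-04, -9.65242281e-04]), 'joint_efforts': array([ 5.36867392e-04, -5.21561873e+01,  4.65656090e+01,  1.60394161e-02,
        2.86100300e-05,  1.45020158e-05]), 'position': array([0.15764266, 0.52668953, 0.23063355]), 'tool_rot': array([ 1.44909297e-01,  9.89444742e-01, -6.23791240e-04, -9.80791534e-05]), 'contact_force': array([ 0.00590115, -0.14893156,  0.34100885]), 'wrist_torque': array([ 0.02121337, -0.00850112,  0.02063057]), 'width': 0.08519053964317905}
```

View pics/s0.png

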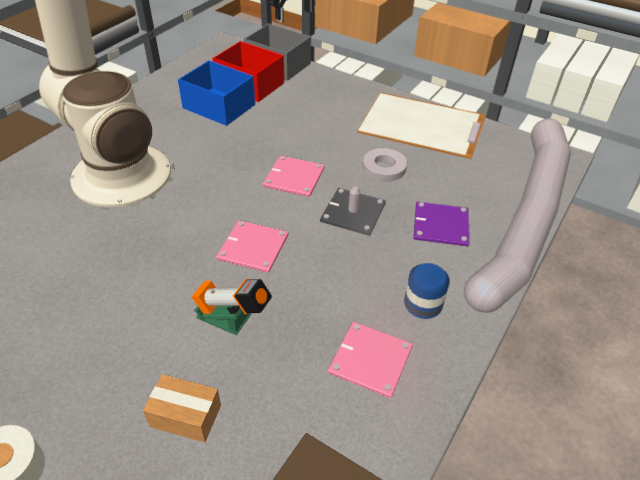

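View pics/t0.png

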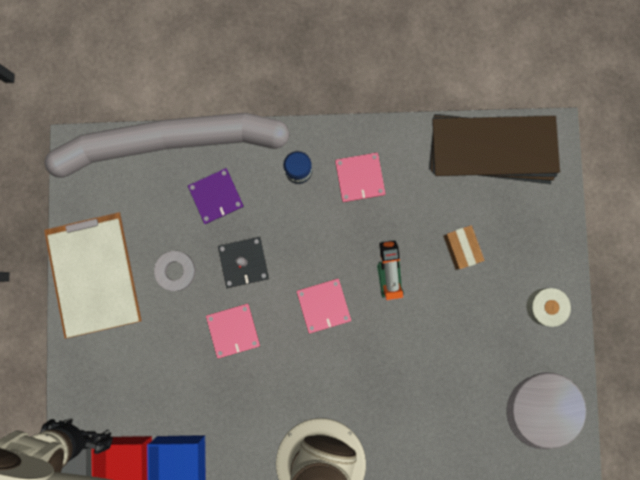

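The dark plate with the stub is at scene (353,210) and top (244,262). The look-alikes are pink at scene (293,175), (252,245) and (371,357), and purple at (441,223). Only the dark one matches the description and carries the stub. The post lies in the green rest at scene (233,300) and top (391,270). I'll enlarge both to confirm.

Run:
```python
import cv2,numpy as np
s=cv2.imread('pics/s0.png');t=cv2.imread('pics/t0.png')
R=lambda im,u,v,w:cv2.resize(im[v-w:v+w,u-w:u+w],(390,390),interpolation=cv2.INTER_CUBIC)
cv2.imwrite('pics/c0.png',np.hstack([R(s,353,207,38),R(t,244,262,30)]))
cv2.imwrite('pics/c1.png',np.hstack([R(s,233,302,45),R(t,391,270,38)]))
```

```text
(no output)
```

View pics/c0.png

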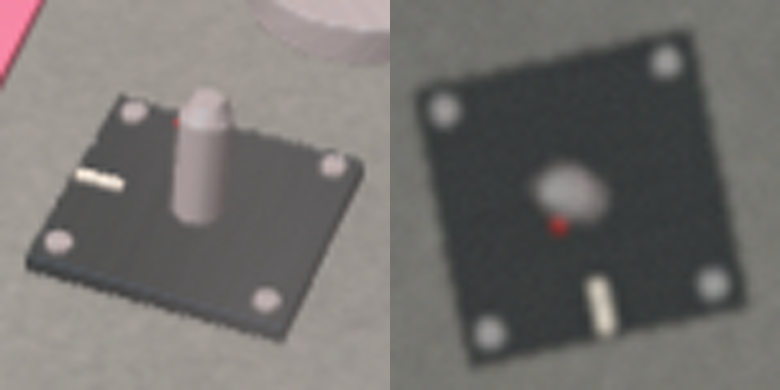

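View pics/c1.png

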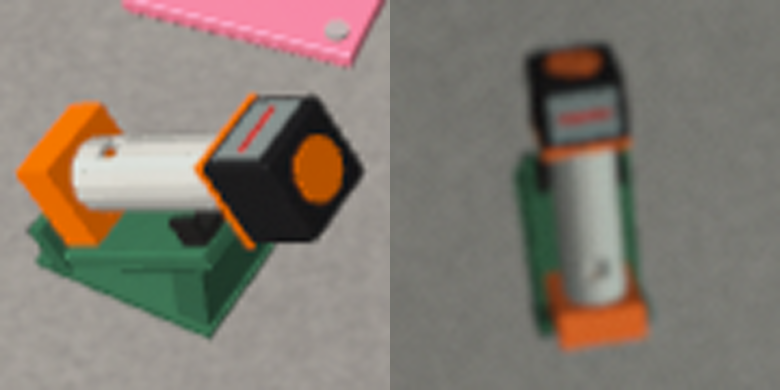

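The crops confirm the dark plate with the stub and its red button on the mark side, and the post lying with hole and window uppermost. Next I'll measure them.

```bash
cat > m.py <<'E'
from h import *
def mask(im,f): 
    hsv=cv2.cvtColor(im,cv2.COLOR_RGB2HSV).astype(int); return f(hsv[...,0],hsv[...,1],hsv[...,2]).astype(np.uint8)
def blobs(m,amin=1):
    n,l,s,c=cv2.connectedComponentsWithStats(m); return [(int(s[i,4]),c[i].round(1).tolist(),s[i,:4].tolist()) for i in range(1,n) if s[i,4]>=amin],l
E
python3 - <<'E'
from m import *
for n,tag,(u,v,w) in (('top','t0',(244,262,34)),('scene','s0',(353,207,42))):
    z=np.load(f'pics/{tag}.npz');im,d=z['im'],z['d']
    sub=np.zeros(im.shape[:2],bool);sub[v-w:v+w,u-w:u+w]=1
    # plate dark
    g=im.max(2); m=((g<78)&sub).astype(np.uint8); m=cv2.morphologyEx(m,cv2.MORPH_CLOSE,np.ones((9,9)))
    cs,_=cv2.findContours(m,0,2);c=max(cs,key=cv2.contourArea)
    rc=cv2.approxPolyDP(cv2.convexHull(c),6,True)[:,0]
    P=onz(n,rc,0.01);print(n,'plate',rc.tolist(),P.round(4).tolist(),P.mean(0), 'sides',np.linalg.norm(P-np.roll(P,1,0),axis=1))
    I=im.astype(int); red=((I[...,0]-np.maximum(I[...,1],I[...,2])>35)&sub).astype(np.uint8)
    rb=red&(im[...,1]<110)
    ys,xs=np.nonzero(rb);print('red',list(zip(xs,ys,I[ys,xs].tolist()))[:20])
    if len(xs):
        wt=(I[ys,xs,0]-I[ys,xs,1:].max(1)); uv=[(xs*wt).sum()/wt.sum(),(ys*wt).sum()/wt.sum()]
        print(uv,onz(n,[uv],0.05))
    # mark: bright and yellowish
    wm=((im.min(2)>150)&sub).astype(np.uint8); 
    nn,l,s,cc=cv2.connectedComponentsWithStats(wm)
    for i in range(1,nn): print('bright',s[i,4],cc[i].round(1),im[l==i].mean(0).round(0),onz(n,[cc[i]],.01).round(4))
    # stub top by depth
    ys,xs=np.nonzero(sub&(d>0));X=bydepth(n,np.c_[xs,ys],d[ys,xs]);
    k=X[:,2]>0.066;print('stubtop',k.sum(),X[k].mean(0),X[:,2].max()); k=(X[:,2]>0.025);print(k.sum(),X[k].mean(0))
E
```

```text
top plate [[259, 237], [267, 278], [227, 287], [218, 247]] [[0.6094, 0.1481, 0.01], [0.4966, 0.1285, 0.01], [0.4751, 0.2383, 0.01], [0.5852, 0.2615, 0.01]] [0.54159479 0.19410371 0.01      ] sides [0.11590304 0.11449609 0.11190156 0.11249195]
red [(np.int64(239), np.int64(265), [120, 80, 80]), (np.int64(240), np.int64(265), [128, 90, 89]), (np.int64(239), np.int64(266), [133, 60, 57]), (np.int64(240), np.int64(266), [139, 66, 64]), (np.int64(239), np.int64(267), [109, 49, 49]), (np.int64(240), np.int64(267), [116, 51, 49])]
[np.float64(239.50429799426934), np.float64(266.134670487106)] [[0.52921253 0.19727457 0.05      ]]
bright 2 [239.5 261. ] [154. 152. 152.] [[0.5451 0.2029 0.01  ]]
bright 14 [246.1 279. ] [189. 183. 170.] [[0.4955 0.1857 0.01  ]]
stubtop 42 [0.54259383 0.19415256 0.07027136] 0.07685386260547156
84 [0.5415052  0.19170191 0.06230007]
scene plate [[320, 220], [342, 226]] [[0.5006, 0.1194, 0.01], [0.5516, 0.1301, 0.01]] [0.52607605 0.12472642 0.01      ] sides [0.05214446 0.05214446]
red [(np.int64(324), np.int64(166), [162, 99, 109]), (np.int64(323), np.int64(167), 
[... 4127 characters left out ...]
5243 0.0748 0.01  ]]
bright 3 [372.3 235.7] [161. 155. 151.] [[0.6224 0.1406 0.01  ]]
bright 6 [330.5 237.2] [162. 158. 152.] [[0.5489 0.0859 0.01  ]]
bright 1 [313. 240.] [162. 157. 151.] [[0.5219 0.0574 0.01  ]]
bright 1 [325. 240.] [162. 156. 151.] [[0.5435 0.0718 0.01  ]]
bright 1 [367. 241.] [161. 156. 151.] [[0.6207 0.1197 0.01  ]]
bright 3 [314.3 243.3] [163. 157. 152.] [[0.5298 0.0505 0.01  ]]
bright 1 [380. 244.] [161. 155. 151.] [[0.6485 0.1273 0.01  ]]
bright 5 [388.2 245.4] [161. 155. 151.] [[0.6652 0.1333 0.01  ]]
bright 1 [370. 248.] [162. 156. 151.] [[0.6364 0.1047 0.01  ]]
stubtop 47 [0.5442699  0.19190623 0.06940701] 0.07411296206166296
213 [0.5459675  0.19264645 0.05101613]
```

Run:
```python
from m import *
for n,tag,(u,v,w) in (('top','t0',(391,270,36)),('scene','s0',(233,302,50))):
    z=np.load(f'pics/{tag}.npz');im,d=z['im'],z['d']
    sub=np.zeros(im.shape[:2],bool);sub[v-w:v+w,u-w:u+w]=1
    ys,xs=np.nonzero(sub&(d>0));X=bydepth(n,np.c_[xs,ys],d[ys,xs]);C=im[ys,xs].astype(int)
    hsv=cv2.cvtColor(im,cv2.COLOR_RGB2HSV)[ys,xs].astype(int)
    white=(hsv[:,1]<45)&(hsv[:,2]>150)&(X[:,2]>.02)
    org=(hsv[:,0]<20)&(hsv[:,1]>170)&(hsv[:,2]>120)
    blk=(C.max(1)<60)&(X[:,2]>.06)
    for nm,k in(('tube',white),('orange',org),('black',blk)):
        print(n,nm,k.sum(),X[k].mean(0).round(4),X[k].min(0).round(4),X[k].max(0).round(4))
    k=white;c,s,V=np.linalg.svd(X[k]-X[k].mean(0));print(V[0])
    wm=np.zeros(im.shape[:2],np.uint8);wm[ys[white],xs[white]]=1
    print(cv2.minAreaRect(np.c_[xs[white],ys[white]].astype(np.float32)))
    g=(hsv[:,0]>60)&(hsv[:,0]<95)&(hsv[:,1]>90);print('green',g.sum(),X[g].min(0).round(3),X[g].max(0).round(3),cv2.minAreaRect(X[g][:,:2].astype(np.float32)))
```

```text
top tube 157 [ 0.4925 -0.2083  0.0787] [ 0.4546 -0.2206  0.0337] [ 0.5263 -0.1962  0.1048]
top orange 154 [ 0.4673 -0.2048  0.0708] [ 0.4339 -0.2303  0.0376] [ 0.5753 -0.1773  0.123 ]
top black 139 [ 0.5542 -0.1885  0.1107] [ 0.5102 -0.2216  0.0606] [ 0.5803 -0.1714  0.1315]
[-0.81949738 -0.13585354 -0.55674757]
((393.6158447265625, 276.0426940917969), (28.049612045288086, 6.736324310302734), 83.6598129272461)
green 103 [ 0.442 -0.228 -0.002] [ 0.526 -0.172  0.061] ((0.4869827926158905, -0.20206263661384583), (0.08464493602514267, 0.05299999192357063), 6.549250602722168)
scene tube 473 [ 0.4939 -0.2118  0.0732] [ 0.4551 -0.2233  0.0422] [ 0.5327 -0.1885  0.0988]
scene orange 573 [ 0.4906 -0.2106  0.0682] [ 0.4059 -0.2321  0.0011] [ 0.5815 -0.1784  0.1223]
scene black 576 [ 0.5616 -0.2072  0.1038] [ 0.5165 -0.2239  0.0601] [ 0.5859 -0.172   0.1301]
[-0.85815471 -0.11393345 -0.50058932]
((221.0, 295.5), (17.0, 32.0), 90.0)
green 779 [ 0.446 -0.239 -0.001] [ 0.539 -0.172  0.063] ((0.488614946603775, -0.20598450303077698), (0.09404036402702332, 0.05484503135085106), 8.818934440612793)
```

Run:
```python
from m import *
for n,tag,(u,v,w) in (('top','t0',(391,270,36)),('scene','s0',(233,302,50))):
    z=np.load(f'pics/{tag}.npz');im,d=z['im'],z['d']
    sub=np.zeros(im.shape[:2],np.uint8);sub[v-w:v+w,u-w:u+w]=1
    m=mask(im,lambda h,s,v:(h<20)&(s>150)&(v>100))&sub
    b,l=blobs(m,8)
    for a,c,bb in b: 
        i=l[int(round(c[1])),int(round(c[0]))]
        print(n,a,c,bb,'z.11',onz(n,[c],.11).round(4),'z.05',onz(n,[c],.05).round(4), 'depthpt',bydepth(n,[c],d[int(round(c[1])),int(round(c[0]))]).round(4))
    # window grey & hole
    mb=((im.max(2)<70)*sub).astype(np.uint8); b,l=blobs(mb,4); print('dark',b)
```

```text
top 33 [388.1, 243.5] [384, 242, 9, 4] z.11 [[ 0.5735 -0.1926  0.11  ]] z.05 [[ 0.5782 -0.1996  0.05  ]] depthpt [[ 0.5728 -0.1917  0.1183]]
top 17 [387.6, 260.9] [383, 260, 12, 3] z.11 [[ 0.5291 -0.1896  0.11  ]] z.05 [[ 0.532  -0.1964  0.05  ]] depthpt [[ 0.5291 -0.1896  0.1101]]
top 150 [393.0, 293.7] [384, 286, 19, 14] z.11 [[ 0.4456 -0.2001  0.11  ]] z.05 [[ 0.445  -0.2073  0.05  ]] depthpt [[ 0.4451 -0.2062  0.0595]]
dark [(147, [387.2, 248.8], [379, 241, 20, 20]), (42, [381.0, 266.2], [378, 262, 7, 10]), (6, [398.0, 264.5], [398, 262, 1, 6]), (4, [380.0, 277.5], [380, 276, 1, 4]), (4, [381.5, 287.0], [381, 286, 2, 3]), (17, [382.4, 292.6], [381, 290, 4, 6])]
scene 80 [239.8, 297.6] [233, 279, 14, 36] z.11 [[ 0.5461 -0.2173  0.11  ]] z.05 [[ 0.5119 -0.1811  0.05  ]] depthpt [[ 0.5471 -0.2184  0.1118]]
scene 387 [203.3, 297.2] [192, 281, 24, 33] z.11 [[ 0.4927 -0.2518  0.11  ]] z.05 [[ 0.4544 -0.2182  0.05  ]] depthpt [[ 0.4567 -0.2203  0.0536]]
scene 10 [246.5, 286.5] [243, 282, 8, 10] z.11 [[ 0.5403 -0.1908  0.11  ]] z.05 [[ 0.5058 -0.1525  0.05  ]] depthpt [[ 0.544  -0.1949  0.1165]]
scene 144 [261.0, 295.6] [256, 288, 11, 16] z.11 [[ 0.5741 -0.1933  0.11  ]] z.05 [[ 0.5421 -0.1552  0.05  ]] depthpt [[ 0.5748 -0.1942  0.1114]]
dark [(652, [250.6, 302.4], [235, 279, 37, 52]), (74, [233.0, 309.3], [227, 306, 13, 8])]
```

```bash
cat > plan.py <<'E'
from h import *
from scipy.spatial.transform import Rotation as Ro
def down(yaw_y):
    y=np.array([np.cos(yaw_y),np.sin(yaw_y),0]);z=np.array([0,0,-1.]);return np.c_[np.cross(y,z),y,z]
def rows(p,R,n,p0=None,R0=None):
    s=r.observe(); p0=s['position'] if p0 is None else p0; R0=Ro.from_quat(s['tool_rot']).as_matrix() if R0 is None else R0
    w=Ro.from_matrix(R0.T@R).as_rotvec(); out=[]
    print('tot dp tool cm',(R0.T@(np.array(p)-p0)*100).round(2),'w',w.round(3),'dp world',(np.array(p)-p0).round(4))
    for i in range(n):
        Ri=R0@Ro.from_rotvec(w*i/n).as_matrix(); t=Ri.T@(np.array(p)-p0)/n*100
        print(i,'t',t.round(2),'w',(w/n).round(3))
def st():
    s=r.observe();R=Ro.from_quat(s['tool_rot']).as_matrix()
    print('t',s['time'],'p',s['position'].round(4),'y',R[:,1].round(3),'z',R[:,2].round(3),'F',s['contact_force'].round(2),'M',s['wrist_torque'].round(3),'w',round(s['width'],4));print('q',s['joint_pos'].round(3))
E
python3 - <<'E'
from plan import *
st()
rows([.557,-.1955,.20],down(1.69),20)
for nm,uv in (('pinkmid',(324,305)),('pinkup',(360,177)),('filter',(298,167)),('carton',(465,247)),('free',(325,237)),('pinkL',(233,330)),('ring',(174,271)),('purple',(215,195))): print(nm,onz('top',[uv],0.01).round(3))
E
```

```text
t 0.1 p [0.1576 0.5267 0.2306] y [ 0.287  0.958 -0.001] z [-0.    -0.001 -1.   ] F [ 0.01 -0.15  0.34] M [ 0.021 -0.009  0.021] w 0.0852
q [1.28  0.087 0.175 1.66  0.    1.571]
tot dp tool cm [-58.97 -57.73   3.14] w [-0.001 -0.    -0.41 ] dp world [ 0.3994 -0.7222 -0.0306]
0 t [-2.95 -2.89  0.16] w [-0.    -0.    -0.021]
1 t [-2.89 -2.95  0.16] w [-0.    -0.    -0.021]
2 t [-2.83 -3.    0.16] w [-0.    -0.    -0.021]
3 t [-2.77 -3.06  0.16] w [-0.    -0.    -0.021]
4 t [-2.7  -3.12  0.16] w [-0.    -0.    -0.021]
5 t [-2.64 -3.17  0.16] w [-0.    -0.    -0.021]
6 t [-2.57 -3.23  0.16] w [-0.    -0.    -0.021]
7 t [-2.51 -3.28  0.16] w [-0.    -0.    -0.021]
8 t [-2.44 -3.33  0.16] w [-0.    -0.    -0.021]
9 t [-2.37 -3.38  0.16] w [-0.    -0.    -0.021]
10 t [-2.3  -3.43  0.16] w [-0.    -0.    -0.021]
11 t [-2.23 -3.47  0.15] w [-0.    -0.    -0.021]
12 t [-2.16 -3.52  0.15] w [-0.    -0.    -0.021]
13 t [-2.08 -3.56  0.15] w [-0.    -0.    -0.021]
14 t [-2.01 -3.6   0.15] w [-0.    -0.    -0.021]
15 t [-1.94 -3.64  0.15] w [-0.    -0.    -0.021]
16 t [-1.86 -3.68  0.15] w [-0.    -0.    -0.021]
17 t [-1.79 -3.72  0.15] w [-0.    -0.    -0.021]
18 t [-1.71 -3.76  0.15] w [-0.    -0.    -0.021]
19 t [-1.63 -3.79  0.15] w [-0.    -0.    -0.021]
pinkmid [[ 0.419 -0.025  0.01 ]]
pinkup [[ 0.767 -0.134  0.01 ]]
filter [[0.801 0.036 0.01 ]]
carton [[ 0.566 -0.413  0.01 ]]
free [[ 0.604 -0.033  0.01 ]]
pinkL [[0.358 0.224 0.01 ]]
ring [[0.523 0.384 0.01 ]]
purple [[0.73  0.268 0.01 ]]
```

Request:
jog_arm([
  {"tx": -2.9,"ty": -2.9,"tz": 0,"rz": -0.1,"gripper": 0},
], force=90)

```text
invalid input
```

```bash
python3 -c "
from plan import *
st()"
```

```text
t 0.1 p [0.1576 0.5267 0.2306] y [ 0.287  0.958 -0.001] z [-0.    -0.001 -1.   ] F [ 0.01 -0.15  0.34] M [ 0.021 -0.009  0.021] w 0.0852
q [1.28  0.087 0.175 1.66  0.    1.571]
```

Request:
jog_arm([
  {"tx": -2.9,"ty": -2.9,"tz": 0,"rx": 0,"ry": 0,"rz": -0.1,"gripper": 0},
], force=90)

```text
time: 0.2
position: [0.1761, 0.4922, 0.2289]
tool_rot: [0.094, 0.996, -0.001, -0.001]
contact_force: [1.8, -0.6, -0.3]
width: 0.0855
```

```bash
python3 -c "
from plan import *
st()"
```

```text
t 0.2 p [0.1761 0.4922 0.2289] y [ 0.187  0.982 -0.003] z [-0.001 -0.003 -1.   ] F [ 1.76 -0.55 -0.3 ] M [-0.067 -0.027 -0.014] w 0.0855
q [1.227 0.024 0.105 1.655 0.    1.415]
```

Request:
jog_arm([
  {"tx": -2.6,"ty": -3.2,"tz": 0.1,"rx": 0,"ry": 0,"rz": -0.05,"gripper": 0},
  {"tx": -2.4,"ty": -3.3,"tz": 0.1,"rx": 0,"ry": 0,"rz": -0.05,"gripper": 0},
  {"tx": -2.3,"ty": -3.4,"tz": 0.1,"rx": 0,"ry": 0,"rz": -0.05,"gripper": 0},
  {"tx": -2.1,"ty": -3.5,"tz": 0.1,"rx": 0,"ry": 0,"rz": -0.05,"gripper": 0},
  {"tx": -2,"ty": -3.6,"tz": 0.1,"rx": 0,"ry": 0,"rz": -0.05,"gripper": 0},
  {"tx": -1.8,"ty": -3.7,"tz": 0.1,"rx": 0,"ry": 0,"rz": -0.05,"gripper": 0},
  {"tx": -1.6,"ty": -3.8,"tz": 0.1,"rx": 0,"ry": 0,"rz": 0,"gripper": 0},
  {"tx": -1.6,"ty": -3.8,"tz": 0.1,"rx": 0,"ry": 0,"rz": 0,"gripper": 0},
  {"tx": -1.6,"ty": -3.8,"tz": 0.1,"rx": 0,"ry": 0,"rz": 0,"gripper": 0},
  {"tx": -1.6,"ty": -3.8,"tz": 0.1,"rx": 0,"ry": 0,"rz": 0,"gripper": 0},
])

```text
time: 1.2
position: [0.3838, 0.121, 0.2165]
tool_rot: [-0.068, 0.998, -0.003, -0.002]
contact_force: [1.5, 0.8, 0.1]
width: 0.0854
```

```bash
python3 -c "
from plan import *
st();rows([.557,-.1955,.20],down(1.69),1)"
```

```text
t 1.2 p [0.3838 0.121  0.2165] y [-0.135  0.991 -0.006] z [-0.003 -0.006 -1.   ] F [1.51 0.76 0.13] M [ 0.092 -0.035 -0.021] w 0.0854
q [ 0.309 -0.264 -0.178  1.661 -0.005  0.174]
tot dp tool cm [-12.89 -33.69   1.8 ] w [-0.006 -0.004  0.016] dp world [ 0.1732 -0.3165 -0.0165]
0 t [-12.89 -33.69   1.8 ] w [-0.006 -0.004  0.016]
```

Request:
jog_arm([
  {"tx": -1.5,"ty": -3.8,"tz": 0.2,"rx": 0,"ry": 0,"rz": 0.01,"gripper": 0},
  {"tx": -1.5,"ty": -3.8,"tz": 0.2,"rx": 0,"ry": 0,"rz": 0,"gripper": 0},
  {"tx": -1.5,"ty": -3.8,"tz": 0.2,"rx": 0,"ry": 0,"rz": 0,"gripper": 0},
  {"tx": -1.5,"ty": -3.8,"tz": 0.2,"rx": 0,"ry": 0,"rz": 0,"gripper": 0},
  {"tx": -1.5,"ty": -3.8,"tz": 0.2,"rx": 0,"ry": 0,"rz": 0,"gripper": 0},
  {"tx": -1.4,"ty": -3.8,"tz": 0.2,"rx": 0,"ry": 0,"rz": 0,"gripper": 0},
  {"tx": -1.4,"ty": -3.8,"tz": 0.2,"rx": 0,"ry": 0,"rz": 0,"gripper": 0},
  {"tx": -1.4,"ty": -3.8,"tz": 0.2,"rx": 0,"ry": 0,"rz": 0,"gripper": 0},
  {"tx": -1.2,"ty": -3.0,"tz": 0.2,"rx": 0,"ry": 0,"rz": 0,"gripper": 0},
  {"tx": 0,"ty": 0,"tz": 0,"rx": 0,"ry": 0,"rz": 0,"gripper": 0},
])

```text
time: 2.2
position: [0.5579, -0.214, 0.1944]
tool_rot: [-0.06, 0.998, -0.002, -0.004]
contact_force: [-0.5, 1.0, -0.4]
width: 0.0854
```

```bash
python3 -c "
from plan import *
st();rows([.557,-.1955,.16],down(1.69),1)
snap('scene','s1')"
```

```text
t 2.2 p [ 0.5579 -0.214   0.1944] y [-0.119  0.993 -0.004] z [-0.007 -0.005 -1.   ] F [-0.49  0.97 -0.36] M [ 0.001  0.075 -0.021] w 0.0854
q [-0.363  0.197  0.227  1.606 -0.007 -0.482]
tot dp tool cm [-0.16  1.86  3.43] w [-0.004 -0.008 -0.   ] dp world [-0.0009  0.0185 -0.0344]
0 t [-0.16  1.86  3.43] w [-0.004 -0.008 -0.   ]
```

View pics/s1.png

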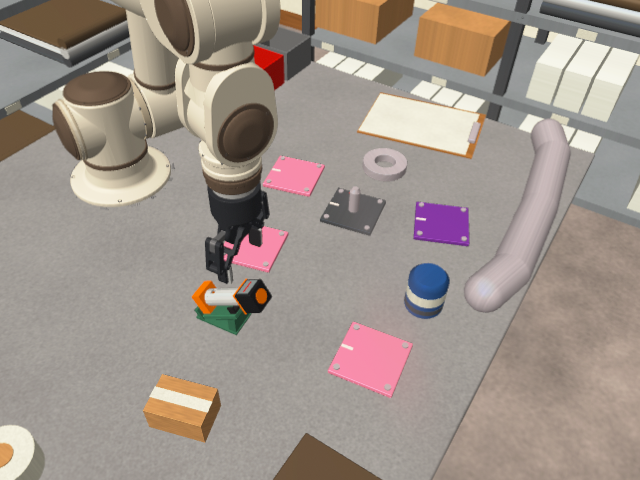

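Request:
jog_arm([
  {"tx": -0.1,"ty": 1.9,"tz": 1.5,"rx": 0,"ry": -0.01,"rz": 0,"gripper": 0},
  {"tx": 0,"ty": 0,"tz": 1,"rx": 0,"ry": 0,"rz": 0,"gripper": 0},
  {"tx": 0,"ty": 0,"tz": 0,"rx": 0,"ry": 0,"rz": 0,"gripper": 0},
])

```text
time: 2.55
position: [0.555, -0.1923, 0.1686]
tool_rot: [-0.06, 0.998, -0.001, 0.001]
contact_force: [-0.1, 0.2, 0.4]
width: 0.0855
```

```bash
python3 -c "
from plan import *
st();rows([.557,-.1955,.082],down(1.69),1)
print(proj('scene',[r.observe()['position'],[.557,-.1955,.1]]))
im,d=snap('scene','s2');im2,_=snap('top','t2')
a=cv2.resize(im[190:370,150:330],(400,400),interpolation=2);b=cv2.resize(im2[200:340,320:460],(400,400),interpolation=2)
cv2.imwrite('pics/c2.png',np.hstack([a,b])[:,:,::-1])"
```

```text
t 2.55 p [ 0.555  -0.1923  0.1686] y [-0.119  0.993 -0.003] z [ 0.002 -0.002 -1.   ] F [-0.1   0.18  0.44] M [-0.045  0.016  0.005] w 0.0855
q [-0.333  0.16   0.135  1.543 -0.002 -0.452]
tot dp tool cm [-0.14 -0.32  8.66] w [-0.003  0.001  0.   ] dp world [ 0.002  -0.0032 -0.0866]
0 t [-0.14 -0.32  8.66] w [-0.003  0.001  0.   ]
[[250.51128199 268.24062465]
 [252.76525143 295.86746055]]
```

View pics/c2.png

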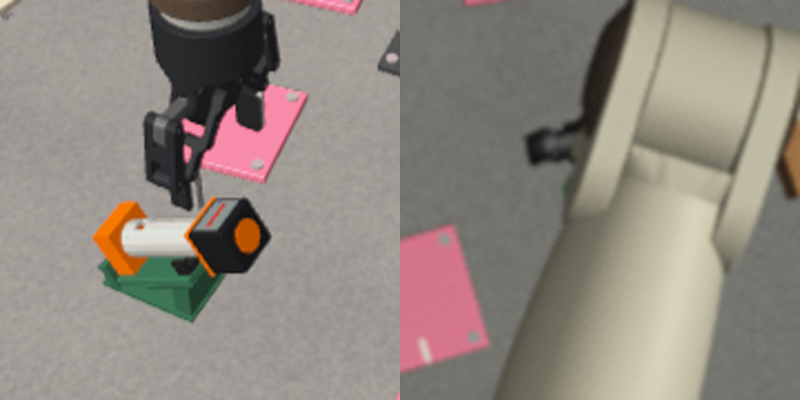

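The scene crop shows the head at about pixel (253,296), matching the projected (252.8,295.9). The jaw midpoint is at about (248,265), against a projected TCP of (250.5,268). Going down.

Request:
jog_arm([
  {"tx": -0.1,"ty": -0.3,"tz": 2.2,"rx": 0,"ry": 0,"rz": 0,"gripper": 0},
  {"tx": 0,"ty": 0,"tz": 2.2,"rx": 0,"ry": 0,"rz": 0,"gripper": 0},
  {"tx": 0,"ty": 0,"tz": 2.0,"rx": 0,"ry": 0,"rz": 0,"gripper": 0},
  {"tx": 0,"ty": 0,"tz": 1.5,"rx": 0,"ry": 0,"rz": 0,"gripper": 0},
  {"tx": 0,"ty": 0,"tz": 0.2,"rx": 0,"ry": 0,"rz": 0,"gripper": 0},
  {"tx": 0,"ty": 0,"tz": 0,"rx": 0,"ry": 0,"rz": 0,"gripper": 0},
])

```text
time: 3.25
position: [0.5595, -0.1966, 0.0925]
tool_rot: [-0.06, 0.998, -0.003, 0.005]
contact_force: [0.0, -0.9, 0.7]
width: 0.0853
```

```bash
python3 -c "
from plan import *
st();rows([.557,-.1955,.082],down(1.69),1)
im,d=snap('scene','s3')
a=cv2.resize(im[190:370,150:330],(600,600),interpolation=2)
cv2.imwrite('pics/c3.png',a[:,:,::-1])"
```

```text
t 3.25 p [ 0.5595 -0.1966  0.0925] y [-0.12   0.993 -0.007] z [ 0.011 -0.006 -1.   ] F [ 0.02 -0.88  0.74] M [0.025 0.017 0.03 ] w 0.0853
q [-0.337  0.168 -0.002  1.388 -0.002 -0.458]
tot dp tool cm [0.25 0.15 1.05] w [-0.007  0.01   0.001] dp world [-0.0025  0.0011 -0.0105]
0 t [0.25 0.15 1.05] w [-0.007  0.01   0.001]
```

View pics/c3.png

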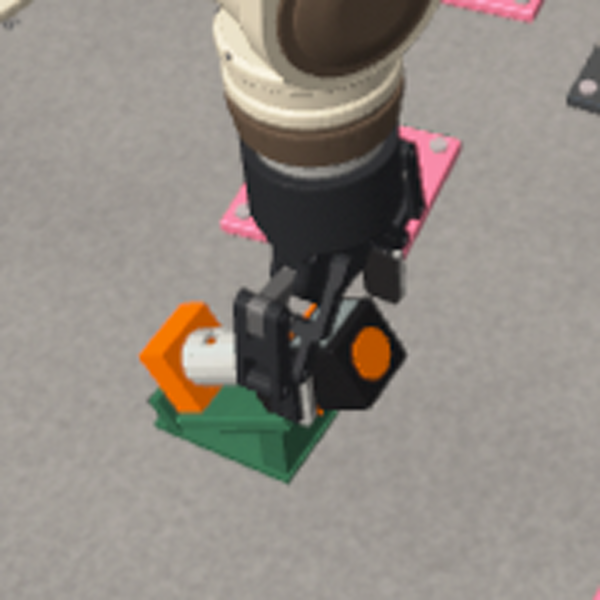

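Request:
jog_arm([
  {"tx": 0.2,"ty": 0.1,"tz": 0.8,"rx": 0,"ry": 0.01,"rz": 0,"gripper": 0},
  {"tx": 0,"ty": 0,"tz": 0.3,"rx": 0,"ry": 0,"rz": 0,"gripper": 0},
  {"tx": 0,"ty": 0,"tz": 0,"rx": 0,"ry": 0,"rz": 0,"gripper": 0},
])

```text
time: 3.6
position: [0.5585, -0.1963, 0.0832]
tool_rot: [-0.06, 0.998, -0.004, 0.001]
contact_force: [-0.8, 0.2, 0.1]
width: 0.0854
```

```bash
python3 -c "
from plan import *
st()"
```

```text
t 3.6 p [ 0.5585 -0.1963  0.0832] y [-0.12   0.993 -0.009] z [ 0.003 -0.009 -1.   ] F [-0.76  0.25  0.11] M [ 0.017 -0.014  0.007] w 0.0854
q [-0.335  0.175 -0.013  1.377 -0.007 -0.455]
```

Request:
jog_arm([
  {"tx": 0,"ty": 0,"tz": 0,"rx": 0,"ry": 0,"rz": 0,"gripper": 1},
  {"tx": 0,"ty": 0,"tz": 0,"rx": 0,"ry": 0,"rz": 0,"gripper": 1},
  {"tx": 0,"ty": 0,"tz": 0,"rx": 0,"ry": 0,"rz": 0,"gripper": 1},
  {"tx": 0,"ty": 0,"tz": 0,"rx": 0,"ry": 0,"rz": 0,"gripper": 1},
  {"tx": 0,"ty": 0,"tz": 0,"rx": 0,"ry": 0,"rz": 0,"gripper": 1},
  {"tx": 0,"ty": 0,"tz": 0,"rx": 0,"ry": 0,"rz": 0,"gripper": 1},
], force=90)

```text
time: 4.2
position: [0.5588, -0.1962, 0.0842]
tool_rot: [-0.06, 0.998, -0.004, 0.002]
contact_force: [-0.1, -0.2, -0.1]
width: 0.0432
```

```bash
python3 -c "
from plan import *
st()"
```

```text
t 4.2 p [ 0.5588 -0.1962  0.0842] y [-0.12   0.993 -0.009] z [ 0.004 -0.008 -1.   ] F [-0.13 -0.16 -0.07] M [ 0.151  0.119 -0.006] w 0.0432
q [-0.335  0.174 -0.012  1.378 -0.006 -0.455]
```

Request:
jog_arm([
  {"tx": 0,"ty": 0,"tz": -1.5,"rx": 0,"ry": 0,"rz": 0,"gripper": 1},
  {"tx": 0,"ty": 0,"tz": -2,"rx": 0,"ry": 0,"rz": 0,"gripper": 1},
  {"tx": 0,"ty": 0,"tz": -2.5,"rx": 0,"ry": 0,"rz": 0,"gripper": 1},
  {"tx": 0,"ty": 0,"tz": -2.5,"rx": 0,"ry": 0,"rz": 0,"gripper": 1},
  {"tx": 0,"ty": 0,"tz": -2.5,"rx": 0,"ry": 0,"rz": 0,"gripper": 1},
  {"tx": 0,"ty": 0,"tz": -1.5,"rx": 0,"ry": 0,"rz": 0,"gripper": 1},
  {"tx": 0,"ty": 0,"tz": 0,"rx": 0,"ry": 0,"rz": 0,"gripper": 1},
])

```text
time: 4.9
position: [0.5572, -0.1948, 0.2165]
tool_rot: [-0.06, 0.998, -0.004, 0.001]
contact_force: [-0.9, 0.3, -3.5]
width: 0.0429
```

```bash
python3 -c "
from plan import *
st()
im,d=snap('scene','s4')
a=cv2.resize(im[150:370,130:350],(600,600),interpolation=2)
cv2.imwrite('pics/c4.png',a[:,:,::-1])"
```

```text
t 4.9 p [ 0.5572 -0.1948  0.2165] y [-0.12   0.993 -0.008] z [ 0.002 -0.008 -1.   ] F [-0.86  0.32 -3.5 ] M [-0.029 -0.188 -0.006] w 0.0429
q [-0.333  0.175  0.245  1.636 -0.006 -0.454]
```

View pics/c4.png

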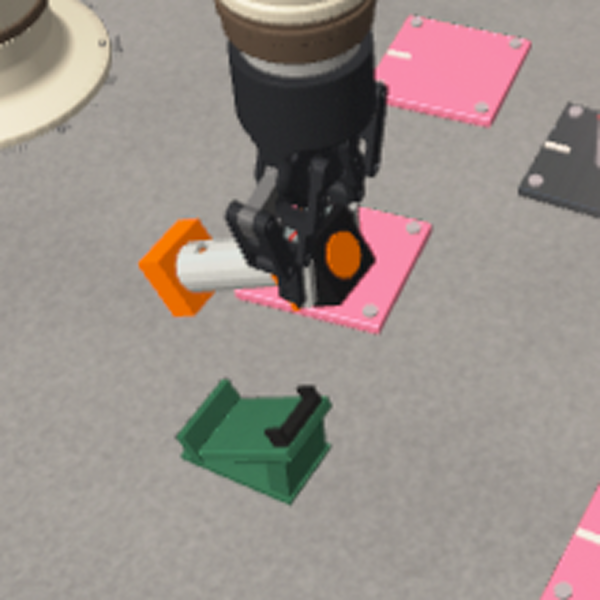

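```bash
python3 -c "
from plan import *
R=down(1.69)@Ro.from_rotvec([0,-1.047,0]).as_matrix()
print(R)
rows(np.array([.60,-.035,.22])+.018*R[:,2],R,10)
z=np.load('pics/s4.npz');im,d=z['im'],z['d']
hsv=cv2.cvtColor(im,cv2.COLOR_RGB2HSV)
for (u0,v0) in((203,248),(206,248),(210,248),(214,248)):
  print(bydepth('scene',[(u0,v0)],d[v0,u0]))"
```

```text
[[-0.49662169 -0.11892157  0.85978169]
 [-0.05948113  0.99290365  0.10297735]
 [-0.86592661  0.         -0.50017107]]
tot dp tool cm [-7.75 15.35  0.33] w [-0.006 -1.046  0.005] dp world [ 0.0585  0.1617 -0.0044]
0 t [-0.77  1.53  0.03] w [-0.001 -0.105  0.001]
1 t [-0.77  1.54  0.11] w [-0.001 -0.105  0.001]
2 t [-0.75  1.54  0.19] w [-0.001 -0.105  0.001]
3 t [-0.72  1.54  0.27] w [-0.001 -0.105  0.001]
4 t [-0.69  1.54  0.35] w [-0.001 -0.105  0.001]
5 t [-0.65  1.54  0.42] w [-0.001 -0.105  0.001]
6 t [-0.6   1.54  0.49] w [-0.001 -0.105  0.001]
7 t [-0.55  1.54  0.55] w [-0.001 -0.105  0.001]
8 t [-0.49  1.54  0.6 ] w [-0.001 -0.105  0.001]
9 t [-0.42  1.54  0.65] w [-0.001 -0.105  0.001]
[[ 0.47767313 -0.21883473  0.1960437 ]]
[[ 0.48234401 -0.21650922  0.19671923]]
[[ 0.49162465 -0.21631879  0.2018475 ]]
[[ 0.5019278  -0.21724977  0.2085171 ]]
```

Request:
jog_arm([
  {"tx": -0.8,"ty": 1.5,"tz": 0,"rx": 0,"ry": -0.1,"rz": 0,"gripper": 1},
  {"tx": -0.8,"ty": 1.5,"tz": 0.1,"rx": 0,"ry": -0.1,"rz": 0,"gripper": 1},
  {"tx": -0.8,"ty": 1.5,"tz": 0.2,"rx": 0,"ry": -0.1,"rz": 0,"gripper": 1},
  {"tx": -0.7,"ty": 1.5,"tz": 0.3,"rx": 0,"ry": -0.1,"rz": 0,"gripper": 1},
  {"tx": -0.7,"ty": 1.5,"tz": 0.4,"rx": 0,"ry": -0.1,"rz": 0,"gripper": 1},
  {"tx": -0.6,"ty": 1.5,"tz": 0.4,"rx": 0,"ry": -0.1,"rz": 0,"gripper": 1},
  {"tx": -0.6,"ty": 1.5,"tz": 0.5,"rx": 0,"ry": -0.1,"rz": 0,"gripper": 1},
  {"tx": -0.5,"ty": 1.5,"tz": 0.6,"rx": 0,"ry": -0.1,"rz": 0,"gripper": 1},
  {"tx": -0.5,"ty": 1.5,"tz": 0.6,"rx": 0,"ry": -0.1,"rz": 0,"gripper": 1},
  {"tx": 0,"ty": 0,"tz": 0,"rx": 0,"ry": 0,"rz": 0,"gripper": 1},
])

```text
time: 5.95
position: [0.6051, -0.0464, 0.1862]
tool_rot: [-0.053, 0.897, 0.028, 0.437]
contact_force: [0.4, -0.9, -4.9]
width: 0.0433
```

```bash
python3 -c "
from plan import *
st()
R=down(1.69)@Ro.from_rotvec([0,-1.047,0]).as_matrix()
rows(np.array([.60,-.035,.20])+.018*R[:,2],R,3)
im,d=snap('scene','s5')
cv2.imwrite('pics/c5.png',cv2.resize(im[100:320,200:420],(600,600),interpolation=2)[:,:,::-1])"
```

```text
t 5.95 p [ 0.6051 -0.0464  0.1862] y [-0.12   0.993  0.003] z [ 0.782  0.097 -0.616] F [ 0.37 -0.86 -4.94] M [-0.201  1.418 -0.004] w 0.0433
q [-0.191 -0.607 -0.776  0.519  0.246 -0.193]
tot dp tool cm [-1.11  1.2   0.64] w [ 0.003 -0.14  -0.002] dp world [0.0104 0.0133 0.0048]
0 t [-0.37  0.4   0.21] w [ 0.001 -0.047 -0.001]
1 t [-0.36  0.4   0.23] w [ 0.001 -0.047 -0.001]
2 t [-0.35  0.4   0.25] w [ 0.001 -0.047 -0.001]
```

View pics/c5.png

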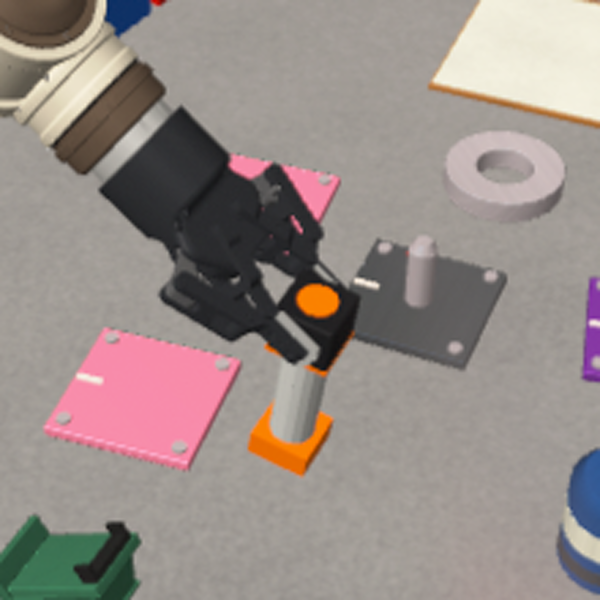

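Request:
jog_arm([
  {"tx": -0.3,"ty": 0.4,"tz": 0.2,"rx": 0,"ry": -0.07,"rz": 0,"gripper": 1},
  {"tx": -0.3,"ty": 0.4,"tz": 0.2,"rx": 0,"ry": -0.07,"rz": 0,"gripper": 1},
  {"tx": -0.3,"ty": 0.4,"tz": 0.2,"rx": 0,"ry": 0,"rz": 0,"gripper": 1},
  {"tx": 0,"ty": 0,"tz": 0,"rx": 0,"ry": 0,"rz": 0,"gripper": 1},
])

```text
time: 6.4
position: [0.6161, -0.0363, 0.1963]
tool_rot: [-0.051, 0.865, 0.029, 0.498]
contact_force: [0.2, -0.7, -2.9]
width: 0.0432
```

```bash
cat > tilt.py <<'E'
from plan import *
def tilt(tag,n='scene'):
    st(); s=r.observe();R=Ro.from_quat(s['tool_rot']).as_matrix()
    im,d=snap(n,tag)
    h=s['position']-.018*R[:,2]
    # orange foot below and white tube, via depth points near the axis
    ys,xs=np.nonzero(d>0);X=bydepth(n,np.c_[xs,ys],d[ys,xs]);hsv=cv2.cvtColor(im,cv2.COLOR_RGB2HSV)[ys,xs].astype(int)
    near=np.linalg.norm(X[:,:2]-h[:2],axis=1)<.06
    w=near&(hsv[:,1]<40)&(hsv[:,2]>125)&(X[:,2]<h[2]-.027)&(X[:,2]>h[2]-.108)
    o=near&(hsv[:,0]<20)&(hsv[:,1]>150)&(hsv[:,2]>100)
    print('head est',h.round(4),'orange z',np.round([X[o,2].min(),X[o,2].max()],4))
    Z=X[w];print(w.sum())
    # centre line per height: axis of visible tube strip
    A=np.c_[Z[:,2]-h[2],np.ones(len(Z))];
    for i in(0,1): 
        c,_,_,_=np.linalg.lstsq(A,Z[:,i],rcond=None);print('d%s/dz'%'xy'[i],c.round(4))
    cv2.imwrite(f'pics/{tag}c.png',cv2.resize(im[100:320,200:420],(600,600),interpolation=2)[:,:,::-1])
E
python3 -c "
from tilt import *
tilt('s6')"
```

```text
t 6.4 p [ 0.6161 -0.0363  0.1963] y [-0.117  0.993 -0.001] z [ 0.859  0.101 -0.502] F [ 0.21 -0.71 -2.94] M [-0.161  1.281 -0.037] w 0.0432
q [-0.174 -0.67  -0.884  0.331  0.251 -0.15 ]
head est [ 0.6006 -0.0381  0.2054] orange z [0.0006 0.2276]
395
dx/dz [-0.0101  0.6039]
dy/dz [-0.0378 -0.0539]
```

View pics/s6c.png

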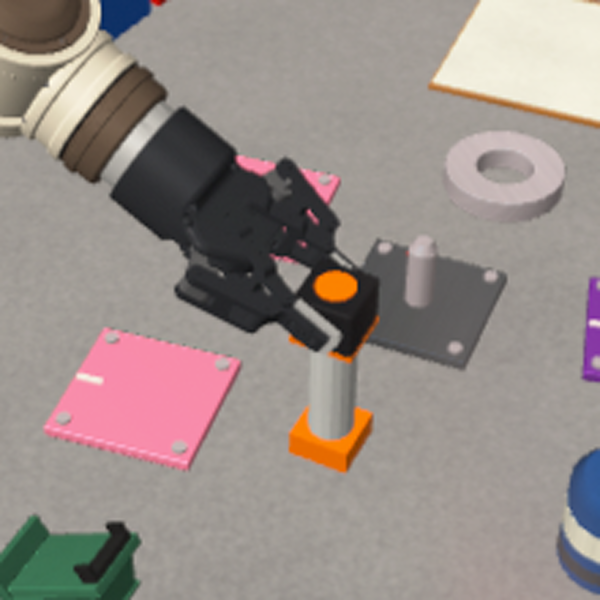

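Request:
jog_arm([
  {"tx": 1.4,"ty": 0,"tz": 0.8,"rx": 0,"ry": 0,"rz": 0,"gripper": 1},
  {"tx": 1.4,"ty": 0,"tz": 0.8,"rx": 0,"ry": 0,"rz": 0,"gripper": 1},
  {"tx": 1.4,"ty": 0,"tz": 0.8,"rx": 0,"ry": 0,"rz": 0,"gripper": 1},
  {"tx": 0.9,"ty": 0,"tz": 0.5,"rx": 0,"ry": 0,"rz": 0,"gripper": 1},
  {"tx": 0,"ty": 0,"tz": 0,"rx": 0,"ry": 0,"rz": 0,"gripper": 1},
])

```text
time: 6.95
position: [0.619, -0.0386, 0.1421]
tool_rot: [-0.051, 0.866, 0.027, 0.496]
contact_force: [0.5, 0.2, -3.3]
width: 0.043
```

```bash
python3 -c "
from tilt import *
tilt('s7')"
```

```text
t 6.95 p [ 0.619  -0.0386  0.1421] y [-0.116  0.993 -0.003] z [ 0.857  0.099 -0.506] F [ 0.46  0.21 -3.27] M [-0.161  1.362  0.005] w 0.043
q [-0.176 -0.617 -0.961  0.205  0.25  -0.154]
head est [ 0.6036 -0.0403  0.1512] orange z [-0.0004  0.1726]
341
dx/dz [0.0248 0.609 ]
dy/dz [-0.0143 -0.0549]
```

Now I'll lower the last ~2 cm in small steps, watching the force.

Request:
jog_arm([
  {"tx": 0.9,"ty": 0,"tz": 0.5,"rx": 0,"ry": 0,"rz": 0,"gripper": 1},
  {"tx": 0.4,"ty": 0,"tz": 0.2,"rx": 0,"ry": 0,"rz": 0,"gripper": 1},
  {"tx": 0,"ty": 0,"tz": 0,"rx": 0,"ry": 0,"rz": 0,"gripper": 1},
])

```text
time: 7.3
position: [0.62, -0.0391, 0.1306]
tool_rot: [-0.052, 0.865, 0.027, 0.498]
contact_force: [0.3, 0.1, -3.6]
width: 0.0431
```

Request:
jog_arm([
  {"tx": 0.25,"ty": 0,"tz": 0.15,"rx": 0,"ry": 0,"rz": 0,"gripper": 1},
  {"tx": 0,"ty": 0,"tz": 0,"rx": 0,"ry": 0,"rz": 0,"gripper": 1},
])

```text
time: 7.5
position: [0.6202, -0.0391, 0.1279]
tool_rot: [-0.052, 0.865, 0.027, 0.498]
contact_force: [0.2, -0.9, -3.8]
width: 0.0431
```

Request:
jog_arm([
  {"tx": 0.3,"ty": 0,"tz": 0.15,"rx": 0,"ry": 0,"rz": 0,"gripper": 1},
  {"tx": 0.1,"ty": 0,"tz": 0.05,"rx": 0,"ry": 0,"rz": 0,"gripper": 1},
  {"tx": 0,"ty": 0,"tz": 0,"rx": 0,"ry": 0,"rz": 0,"gripper": 1},
])

```text
time: 7.8
position: [0.62, -0.0392, 0.1238]
tool_rot: [-0.052, 0.865, 0.027, 0.499]
contact_force: [0.2, 0.1, -4.0]
width: 0.0432
```

Request:
jog_arm([
  {"tx": 0.2,"ty": 0,"tz": 0.1,"rx": 0,"ry": 0,"rz": 0,"gripper": 1},
  {"tx": 0,"ty": 0,"tz": 0,"rx": 0,"ry": 0,"rz": 0,"gripper": 1},
])

```text
time: 8.0
position: [0.6209, -0.0391, 0.124]
tool_rot: [-0.052, 0.864, 0.027, 0.501]
contact_force: [0.5, -0.3, -3.4]
width: 0.0433
```

Request:
jog_arm([
  {"tx": 0.3,"ty": 0,"tz": 0.15,"rx": 0,"ry": 0,"rz": 0,"gripper": 1},
  {"tx": 0,"ty": 0,"tz": 0,"rx": 0,"ry": 0,"rz": 0,"gripper": 1},
])

```text
time: 8.2
position: [0.622, -0.0392, 0.1239]
tool_rot: [-0.053, 0.862, 0.026, 0.503]
contact_force: [-1.2, 0.8, -4.2]
width: 0.0431
```

```bash
python3 -c "
from tilt import *
tilt('s8')"
```

```text
t 8.2 p [ 0.622  -0.0392  0.1239] y [-0.117  0.993 -0.007] z [ 0.865  0.099 -0.493] F [-1.24  0.76 -4.21] M [-0.134  1.408 -0.032] w 0.0431
q [-0.177 -0.59  -0.995  0.129  0.252 -0.155]
head est [ 0.6064 -0.0409  0.1328] orange z [-0.0033  0.1543]
334
dx/dz [0.0016 0.6121]
dy/dz [-0.0116 -0.0553]
```

View pics/s8c.png

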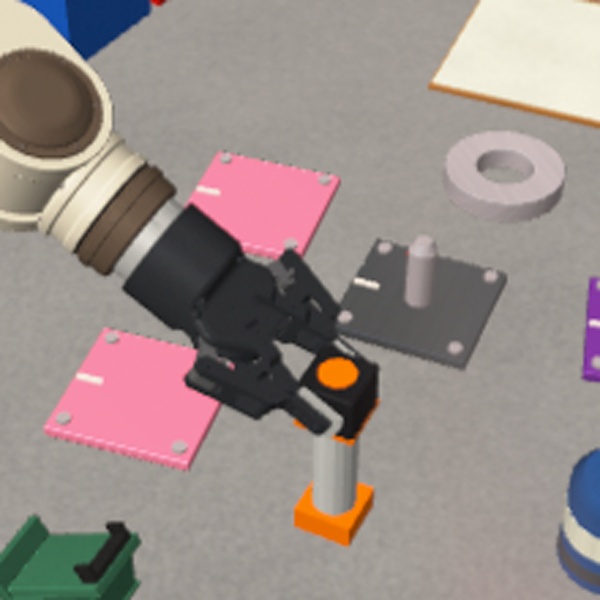

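Request:
jog_arm([
  {"tx": 0.45,"ty": 0,"tz": 0.2,"rx": 0,"ry": 0.01,"rz": 0,"gripper": 1},
  {"tx": 0,"ty": 0,"tz": 0,"rx": 0,"ry": 0,"rz": 0,"gripper": 1},
])

```text
time: 8.45
position: [0.6237, -0.039, 0.1243]
tool_rot: [-0.054, 0.863, 0.026, 0.502]
contact_force: [-0.4, -0.1, -4.6]
width: 0.0429
```

```bash
python3 -c "
from tilt import *
st()"
```

```text
t 8.45 p [ 0.6237 -0.039   0.1243] y [-0.119  0.993 -0.009] z [ 0.864  0.099 -0.495] F [-0.43 -0.05 -4.6 ] M [-0.119  1.341 -0.038] w 0.0429
q [-0.176 -0.584 -0.989  0.13   0.251 -0.157]
```

Request:
jog_arm([
  {"tx": -1.0,"ty": -0.1,"tz": 1.0,"rx": 0,"ry": 0,"rz": 0,"gripper": 1},
  {"tx": -0.5,"ty": -0.1,"tz": 0.9,"rx": 0,"ry": 0,"rz": 0,"gripper": 1},
  {"tx": -0.5,"ty": -0.1,"tz": 0.9,"rx": 0,"ry": 0,"rz": 0,"gripper": 1},
  {"tx": -0.4,"ty": -0.1,"tz": 0.7,"rx": 0,"ry": 0,"rz": 0,"gripper": 1},
  {"tx": 0,"ty": 0,"tz": 0,"rx": 0,"ry": 0,"rz": 0,"gripper": 1},
])

```text
time: 8.95
position: [0.6659, -0.0381, 0.1234]
tool_rot: [-0.053, 0.864, 0.026, 0.499]
contact_force: [0.6, 0.1, 1.6]
width: 0.0433
```

```bash
python3 -c "
from tilt import *
tilt('s9')"
```

```text
t 8.95 p [ 0.6659 -0.0381  0.1234] y [-0.118  0.993 -0.008] z [ 0.86   0.098 -0.5  ] F [0.62 0.07 1.57] M [-0.153  0.384  0.011] w 0.0433
q [-0.156 -0.437 -0.902  0.075  0.232 -0.146]
head est [ 0.6504 -0.0399  0.1324] orange z [-0.0025  0.155 ]
352
dx/dz [-0.005   0.6548]
dy/dz [-0.0258 -0.0554]
```

Wrist Fz went from about −4 to +1.6 N, so the foot is bearing on the bench, and the tilt is about 0.02. Letting go.

Request:
jog_arm([
  {"tx": 0,"ty": 0,"tz": 0,"rx": 0,"ry": 0,"rz": 0,"gripper": 0},
  {"tx": 0,"ty": 0,"tz": 0,"rx": 0,"ry": 0,"rz": 0,"gripper": 0},
  {"tx": 0,"ty": 0,"tz": 0,"rx": 0,"ry": 0,"rz": 0,"gripper": 0},
  {"tx": 0,"ty": 0,"tz": 0,"rx": 0,"ry": 0,"rz": 0,"gripper": 0},
  {"tx": 0,"ty": 0,"tz": 0,"rx": 0,"ry": 0,"rz": 0,"gripper": 0},
  {"tx": 0,"ty": 0,"tz": 0,"rx": 0,"ry": 0,"rz": 0,"gripper": 0},
])

```text
time: 9.6
position: [0.6653, -0.0384, 0.1255]
tool_rot: [-0.053, 0.864, 0.026, 0.5]
contact_force: [-0.0, 0.4, -0.1]
width: 0.0852
```

```bash
python3 -c "
from tilt import *
tilt('s10')"
```

```text
t 9.6 p [ 0.6653 -0.0384  0.1255] y [-0.117  0.993 -0.009] z [ 0.862  0.097 -0.498] F [-0.02  0.41 -0.12] M [-0.118  0.713 -0.074] w 0.0852
q [-0.156 -0.442 -0.904  0.076  0.233 -0.146]
head est [ 0.6498 -0.0402  0.1344] orange z [-0.0007  0.1544]
346
dx/dz [-0.0084  0.6534]
dy/dz [-0.0114 -0.0533]
```

View pics/s10c.png

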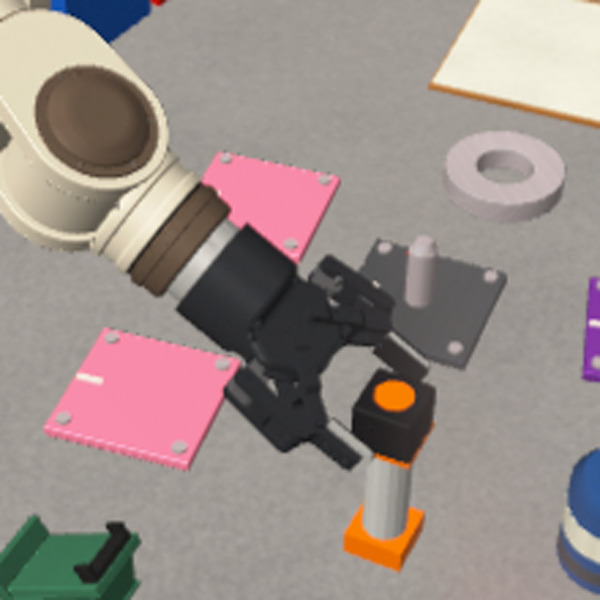

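The post stands upright by itself at crop (390,480), with both fingers clear of it. I'll retreat along the tool, then turn it to point down.

Request:
jog_arm([
  {"tx": 0,"ty": 0,"tz": -1,"rx": 0,"ry": 0,"rz": 0,"gripper": 0},
  {"tx": 0,"ty": 0,"tz": -2,"rx": 0,"ry": 0,"rz": 0,"gripper": 0},
  {"tx": 0,"ty": 0,"tz": -2.5,"rx": 0,"ry": 0,"rz": 0,"gripper": 0},
  {"tx": 0,"ty": 0,"tz": -3,"rx": 0,"ry": 0,"rz": 0,"gripper": 0},
  {"tx": -2,"ty": 0,"tz": -2,"rx": 0,"ry": 0,"rz": 0,"gripper": 0},
  {"tx": -3,"ty": 0,"tz": -1,"rx": 0,"ry": 0.05,"rz": 0,"gripper": 0},
  {"tx": -4,"ty": 0,"tz": 0,"rx": 0,"ry": 0.1,"rz": 0,"gripper": 0},
  {"tx": -3,"ty": 0,"tz": 0,"rx": 0,"ry": 0.14,"rz": 0,"gripper": 0},
])

```text
time: 10.45
position: [0.6191, -0.0422, 0.2729]
tool_rot: [-0.055, 0.923, 0.019, 0.381]
contact_force: [0.6, -1.3, 0.5]
width: 0.0854
```

```bash
python3 -c "
from tilt import *
st()
for n,t in(('scene','s11'),('top','t11')):
    im,d=snap(n,t)
    u,v=proj(n,[[.652,-.04,.15]])[0].astype(int);print(u,v)
    ys,xs=np.mgrid[v-30:v+30,u-30:u+30].reshape(2,-1);hsv=cv2.cvtColor(im,cv2.COLOR_RGB2HSV)[ys,xs].astype(int)
    X=bydepth(n,np.c_[xs,ys],d[ys,xs]);o=(hsv[:,0]<20)&(hsv[:,1]>150)&(hsv[:,2]>100)
    k=o&(X[:,2]>.14);print(n,'disc',k.sum(),X[k].mean(0).round(4),onz(n,[[xs[k].mean(),ys[k].mean()]],.15).round(4))
    k=o&(X[:,2]<.035);print('foot',k.sum(),X[k].mean(0).round(4))
    if k.sum()>4: print(cv2.minAreaRect(X[k][:,:2].astype(np.float32)))
    k=(X[:,2]>.145)&(X[:,2]<.16);print('headtop',X[k].mean(0).round(4),cv2.minAreaRect(X[k][:,:2].astype(np.float32)))
    cv2.imwrite('pics/c11%s.png'%n,cv2.resize(im[v-60:v+60,u-60:u+60],(400,400),interpolation=2)[:,:,::-1])
a=np.hstack([cv2.imread('pics/c11scene.png'),cv2.imread('pics/c11top.png')]);cv2.imwrite('pics/c11.png',a)
R=down(1.69);rows([.651,-.04,.24],R,6)
"
```

```text
t 10.45 p [ 0.6191 -0.0422  0.2729] y [-0.115  0.993 -0.006] z [ 0.701  0.077 -0.709] F [ 0.63 -1.29  0.52] M [-0.103  0.543 -0.052] w 0.0854
q [-0.152 -0.48  -0.46   0.825  0.184 -0.196]
345 245
scene disc 149 [ 0.6494 -0.0406  0.1505] [[ 0.6492 -0.0402  0.15  ]]
foot 0 [nan nan nan]
headtop [ 0.6512 -0.0422  0.1495] ((0.6500455141067505, -0.04036162048578262), (0.043767355382442474, 0.04650665819644928), 7.773430347442627)
327 212
top disc 114 [ 0.647  -0.0402  0.1629] [[ 0.6489 -0.0402  0.15  ]]
foot 59 [ 0.6311 -0.0421  0.0184]
((0.6322097182273865, -0.042426884174346924), (0.010495821945369244, 0.0416170097887516), 7.830296516418457)
headtop [ 0.6486 -0.04    0.1503] ((0.64853835105896, -0.04013252258300781), (0.04454850032925606, 0.043683018535375595), 6.760346412658691)
tot dp tool cm [ 0.64 -0.09  4.54] w [-0.007  0.786  0.   ] dp world [ 0.0275  0.0021 -0.0366]
0 t [ 0.11 -0.02  0.76] w [-0.001  0.131  0.   ]
1 t [ 0.01 -0.02  0.76] w [-0.001  0.131  0.   ]
2 t [-0.09 -0.02  0.76] w [-0.001  0.131  0.   ]
3 t [-0.19 -0.02  0.74] w [-0.001  0.131  0.   ]
4 t [-0.29 -0.02  0.71] w [-0.001  0.131  0.   ]
5 t [-0.38 -0.02  0.67] w [-0.001  0.131  0.   ]<string>:10: RuntimeWarning: Mean of empty slice.
  ret = um.true_divide(
```

View pics/c11.png

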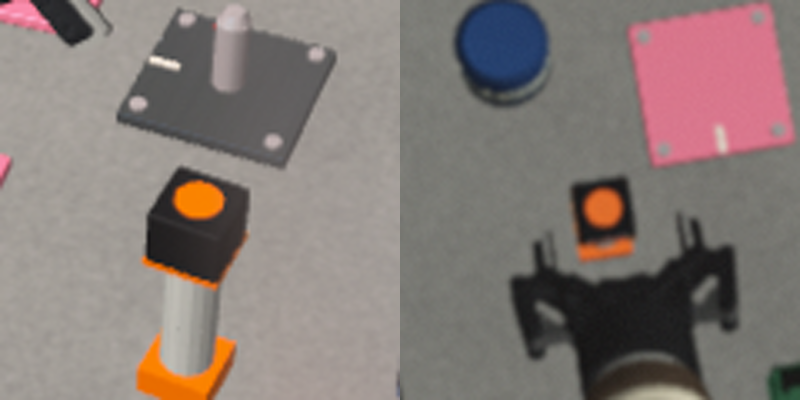

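The post stands upright with its head top at (0.649,−0.040,0.150) and yaw about 0.12, and both views agree. Turning the tool down above it.

Request:
jog_arm([
  {"tx": 0.1,"ty": 0,"tz": 0.3,"rx": 0,"ry": 0.13,"rz": 0,"gripper": 0},
  {"tx": 0,"ty": 0,"tz": 0.3,"rx": 0,"ry": 0.13,"rz": 0,"gripper": 0},
  {"tx": -0.2,"ty": 0,"tz": 0.4,"rx": 0,"ry": 0.13,"rz": 0,"gripper": 0},
  {"tx": -0.2,"ty": 0,"tz": 0.4,"rx": 0,"ry": 0.13,"rz": 0,"gripper": 0},
  {"tx": -0.3,"ty": 0,"tz": 0.4,"rx": 0,"ry": 0.13,"rz": 0,"gripper": 0},
  {"tx": -0.4,"ty": 0,"tz": 0.4,"rx": 0,"ry": 0.13,"rz": 0,"gripper": 0},
  {"tx": 0,"ty": 0,"tz": 0,"rx": 0,"ry": 0,"rz": 0,"gripper": 0},
])

```text
time: 11.25
position: [0.6381, -0.0394, 0.2421]
tool_rot: [-0.059, 0.998, -0.002, -0.016]
contact_force: [0.7, -0.1, -1.8]
width: 0.0854
```

```bash
python3 -c "
from tilt import *
st();rows([.649,-.04,.185],down(1.69),1)"
```

```text
t 11.25 p [ 0.6381 -0.0394  0.2421] y [-0.117  0.993 -0.002] z [-0.031 -0.006 -0.999] F [ 0.72 -0.12 -1.78] M [-0.01  -0.024 -0.032] w 0.0854
q [-0.058  0.355  0.513  1.76  -0.008 -0.175]
tot dp tool cm [-1.25 -0.17  5.67] w [-0.002 -0.032 -0.002] dp world [ 0.0109 -0.0006 -0.0571]
0 t [-1.25 -0.17  5.67] w [-0.002 -0.032 -0.002]
```

Request:
jog_arm([
  {"tx": -0.7,"ty": -0.1,"tz": 1,"rx": 0,"ry": -0.03,"rz": 0,"gripper": 0},
  {"tx": -0.5,"ty": 0,"tz": 2,"rx": 0,"ry": 0,"rz": 0,"gripper": 0},
  {"tx": 0,"ty": 0,"tz": 2,"rx": 0,"ry": 0,"rz": 0,"gripper": 0},
  {"tx": 0,"ty": 0,"tz": 0,"rx": 0,"ry": 0,"rz": 0,"gripper": 0},
])

```text
time: 11.65
position: [0.6511, -0.0391, 0.1862]
tool_rot: [-0.058, 0.998, -0.0, -0.0]
contact_force: [-0.2, -0.5, 0.7]
width: 0.0854
```

```bash
python3 -c "
from tilt import *
st();rows([.649,-.04,.112],down(1.69),1)"
```

```text
t 11.65 p [ 0.6511 -0.0391  0.1862] y [-0.117  0.993 -0.001] z [-0.    -0.001 -1.   ] F [-0.2 -0.5  0.7] M [0.031 0.015 0.047] w 0.0854
q [-6.000e-02  3.280e-01  3.700e-01  1.613e+00 -1.000e-03 -1.770e-01]
tot dp tool cm [ 0.21 -0.06  7.42] w [-0.001 -0.    -0.002] dp world [-0.0021 -0.0009 -0.0742]
0 t [ 0.21 -0.06  7.42] w [-0.001 -0.    -0.002]
```

Request:
jog_arm([
  {"tx": 0.2,"ty": 0,"tz": 1.5,"rx": 0,"ry": 0,"rz": 0,"gripper": 0},
  {"tx": 0.1,"ty": 0,"tz": 2,"rx": 0,"ry": 0,"rz": 0,"gripper": 0},
  {"tx": 0.1,"ty": 0,"tz": 2,"rx": 0,"ry": 0,"rz": 0,"gripper": 0},
  {"tx": 0.1,"ty": 0,"tz": 1.5,"rx": 0,"ry": 0,"rz": 0,"gripper": 0},
  {"tx": 0,"ty": 0,"tz": 0,"rx": 0,"ry": 0,"rz": 0,"gripper": 0},
])

```text
time: 12.15
position: [0.6451, -0.0401, 0.1222]
tool_rot: [-0.058, 0.998, -0.0, 0.007]
contact_force: [-0.1, 0.3, 0.4]
width: 0.0855
```

```bash
python3 -c "
from tilt import *
st();rows([.649,-.04,.112],down(1.69),1)
im,d=snap('scene','s12');u,v=346,245
cv2.imwrite('pics/c12.png',cv2.resize(im[v-70:v+70,u-70:u+70],(500,500),interpolation=2)[:,:,::-1])"
```

```text
t 12.15 p [ 0.6451 -0.0401  0.1222] y [-0.115  0.993 -0.002] z [ 0.014 -0.    -1.   ] F [-0.07  0.29  0.37] M [-0.005  0.058  0.029] w 0.0855
q [-6.200e-02  2.910e-01  2.000e-01  1.466e+00  1.000e-03 -1.780e-01]
tot dp tool cm [-0.37 -0.03  1.03] w [-0.002  0.014 -0.003] dp world [ 0.0039  0.0001 -0.0102]
0 t [-0.37 -0.03  1.03] w [-0.002  0.014 -0.003]
```

View pics/c12.png

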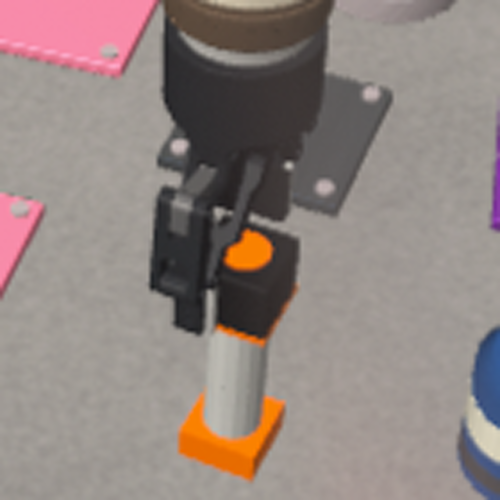

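Request:
jog_arm([
  {"tx": -0.4,"ty": 0,"tz": 0.5,"rx": 0,"ry": 0.014,"rz": 0,"gripper": 0},
  {"tx": 0,"ty": 0,"tz": 0.4,"rx": 0,"ry": 0,"rz": 0,"gripper": 0},
  {"tx": 0,"ty": 0,"tz": 0,"rx": 0,"ry": 0,"rz": 0,"gripper": 0},
])

```text
time: 12.5
position: [0.6514, -0.0398, 0.1189]
tool_rot: [-0.058, 0.998, -0.001, 0.003]
contact_force: [0.0, 0.3, -1.3]
width: 0.0853
```

```bash
python3 -c "
from tilt import *
st();rows([.649,-.04,.112],down(1.69),1)"
```

```text
t 12.5 p [ 0.6514 -0.0398  0.1189] y [-0.115  0.993 -0.003] z [ 0.007 -0.002 -1.   ] F [ 0.02  0.33 -1.29] M [0.049 0.023 0.01 ] w 0.0853
q [-0.06   0.314  0.222  1.472 -0.002 -0.176]
tot dp tool cm [0.24 0.01 0.69] w [-0.003  0.007 -0.004] dp world [-0.0024 -0.0002 -0.0069]
0 t [0.24 0.01 0.69] w [-0.003  0.007 -0.004]
```

Request:
jog_arm([
  {"tx": 0.2,"ty": 0,"tz": 0.7,"rx": 0,"ry": 0.007,"rz": 0,"gripper": 0},
  {"tx": 0,"ty": 0,"tz": 0,"rx": 0,"ry": 0,"rz": 0,"gripper": 0},
])

```text
time: 12.7
position: [0.6497, -0.04, 0.1119]
tool_rot: [-0.058, 0.998, -0.002, 0.0]
contact_force: [-0.5, -0.1, -0.7]
width: 0.0851
```

```bash
python3 -c "
from tilt import *
st();rows([.649,-.04,.112],down(1.69),1)"
```

```text
t 12.7 p [ 0.6497 -0.04    0.1119] y [-0.115  0.993 -0.003] z [ 0.    -0.003 -1.   ] F [-0.54 -0.1  -0.71] M [ 0.015 -0.056 -0.02 ] w 0.0851
q [-0.06   0.317  0.213  1.466 -0.003 -0.176]
tot dp tool cm [ 0.07  0.01 -0.01] w [-0.003 -0.    -0.004] dp world [-0.0007  0.      0.0001]
0 t [ 0.07  0.01 -0.01] w [-0.003 -0.    -0.004]
```

Request:
jog_arm([
  {"tx": 0,"ty": 0,"tz": 0,"rx": 0,"ry": 0,"rz": 0,"gripper": 1},
  {"tx": 0,"ty": 0,"tz": 0,"rx": 0,"ry": 0,"rz": 0,"gripper": 1},
  {"tx": 0,"ty": 0,"tz": 0,"rx": 0,"ry": 0,"rz": 0,"gripper": 1},
  {"tx": 0,"ty": 0,"tz": 0,"rx": 0,"ry": 0,"rz": 0,"gripper": 1},
  {"tx": 0,"ty": 0,"tz": 0,"rx": 0,"ry": 0,"rz": 0,"gripper": 1},
  {"tx": 0,"ty": 0,"tz": -1,"rx": 0,"ry": 0,"rz": 0,"gripper": 1},
  {"tx": 0,"ty": 0,"tz": -2,"rx": 0,"ry": 0,"rz": 0,"gripper": 1},
  {"tx": 0,"ty": 0,"tz": -3,"rx": 0,"ry": 0,"rz": 0,"gripper": 1},
  {"tx": 0,"ty": 0,"tz": -3,"rx": 0,"ry": 0,"rz": 0,"gripper": 1},
  {"tx": 0,"ty": 0,"tz": -3,"rx": 0,"ry": 0,"rz": 0,"gripper": 1},
], force=60)

```text
time: 13.7
position: [0.6467, -0.0397, 0.2306]
tool_rot: [-0.058, 0.998, -0.001, -0.006]
contact_force: [0.8, -0.1, -2.6]
width: 0.0435
```

```bash
python3 -c "
from tilt import *
st();rows([.543,.1935,.225],down(1.33),10)
im,d=snap('scene','s13')
cv2.imwrite('pics/c13.png',cv2.resize(im[120:320,240:440],(500,500),interpolation=2)[:,:,::-1])"
```

```text
t 13.7 p [ 0.6467 -0.0397  0.2306] y [-0.115  0.993 -0.001] z [-0.012 -0.003 -1.   ] F [ 0.85 -0.14 -2.63] M [-0.001 -0.083 -0.007] w 0.0435
q [-0.06   0.349  0.484  1.717 -0.003 -0.175]
tot dp tool cm [ 7.61 24.36  0.63] w [-0.004 -0.012  0.356] dp world [-0.1037  0.2332 -0.0056]
0 t [0.76 2.44 0.06] w [-0.    -0.001  0.036]
1 t [0.85 2.41 0.06] w [-0.    -0.001  0.036]
2 t [0.93 2.38 0.06] w [-0.    -0.001  0.036]
3 t [1.02 2.34 0.06] w [-0.    -0.001  0.036]
4 t [1.1  2.3  0.06] w [-0.    -0.001  0.036]
5 t [1.18 2.26 0.06] w [-0.    -0.001  0.036]
6 t [1.26 2.22 0.06] w [-0.    -0.001  0.036]
7 t [1.34 2.17 0.06] w [-0.    -0.001  0.036]
8 t [1.42 2.12 0.06] w [-0.    -0.001  0.036]
9 t [1.49 2.07 0.06] w [-0.    -0.001  0.036]
```

View pics/c13.png

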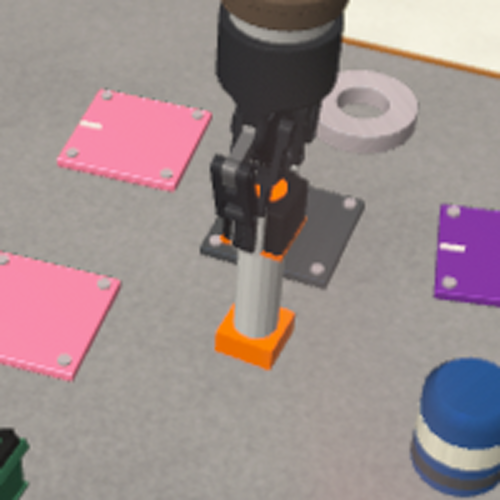

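Request:
jog_arm([
  {"tx": 0.8,"ty": 2.4,"tz": 0,"rx": 0,"ry": -0.01,"rz": 0.03,"gripper": 1},
  {"tx": 0.8,"ty": 2.4,"tz": 0,"rx": 0,"ry": 0,"rz": 0.03,"gripper": 1},
  {"tx": 0.9,"ty": 2.4,"tz": 0,"rx": 0,"ry": 0,"rz": 0.04,"gripper": 1},
  {"tx": 1,"ty": 2.3,"tz": 0,"rx": 0,"ry": 0,"rz": 0.04,"gripper": 1},
  {"tx": 1.1,"ty": 2.3,"tz": 0,"rx": 0,"ry": 0,"rz": 0.04,"gripper": 1},
  {"tx": 1.2,"ty": 2.3,"tz": 0,"rx": 0,"ry": 0,"rz": 0.04,"gripper": 1},
  {"tx": 1.3,"ty": 2.2,"tz": 0,"rx": 0,"ry": 0,"rz": 0.04,"gripper": 1},
  {"tx": 1.3,"ty": 2.2,"tz": 0,"rx": 0,"ry": 0,"rz": 0.04,"gripper": 1},
  {"tx": 1.0,"ty": 1.5,"tz": 0,"rx": 0,"ry": 0,"rz": 0.04,"gripper": 1},
  {"tx": 0,"ty": 0,"tz": 0,"rx": 0,"ry": 0,"rz": 0,"gripper": 1},
])

```text
time: 14.75
position: [0.5557, 0.169, 0.2385]
tool_rot: [0.121, 0.993, -0.001, 0.004]
contact_force: [-0.1, -0.3, -2.9]
width: 0.0433
```

```bash
python3 -c "
from tilt import *
st();rows([.543,.1935,.215],down(1.33),1)"
```

```text
t 14.75 p [0.5557 0.169  0.2385] y [ 0.239  0.971 -0.002] z [ 0.008 -0.004 -1.   ] F [-0.1  -0.26 -2.9 ] M [0.036 0.018 0.007] w 0.0433
q [ 0.298  0.159  0.269  1.675 -0.006  0.54 ]
tot dp tool cm [1.84 2.08 2.33] w [-0.002  0.009 -0.001] dp world [-0.0127  0.0245 -0.0235]
0 t [1.84 2.08 2.33] w [-0.002  0.009 -0.001]
```

Request:
jog_arm([
  {"tx": 1.2,"ty": 1.2,"tz": 0.8,"rx": 0,"ry": 0.01,"rz": 0,"gripper": 1},
  {"tx": 0.6,"ty": 0.8,"tz": 0.8,"rx": 0,"ry": 0,"rz": 0,"gripper": 1},
  {"tx": 0,"ty": 0,"tz": 0,"rx": 0,"ry": 0,"rz": 0,"gripper": 1},
])

```text
time: 15.05
position: [0.5425, 0.1933, 0.2211]
tool_rot: [0.12, 0.993, -0.001, -0.001]
contact_force: [-0.0, -0.3, -3.0]
width: 0.0439
```

```bash
python3 -c "
from tilt import *
st();rows([.543,.1935,.195],down(1.33),1)
im,d=snap('scene','s14')
cv2.imwrite('pics/c14.png',cv2.resize(im[100:260,270:430],(560,560),interpolation=2)[:,:,::-1])"
```

```text
t 15.05 p [0.5425 0.1933 0.2211] y [ 0.238  0.971 -0.003] z [-0.003 -0.002 -1.   ] F [-0.03 -0.29 -3.03] M [-0.002  0.039  0.025] w 0.0439
q [ 3.430e-01  1.500e-01  2.250e-01  1.649e+00 -1.000e-03  5.830e-01]
tot dp tool cm [-0.05  0.04  2.61] w [-0.003 -0.002  0.   ] dp world [ 0.0005  0.0002 -0.0261]
0 t [-0.05  0.04  2.61] w [-0.003 -0.002  0.   ]
```

View pics/c14.png

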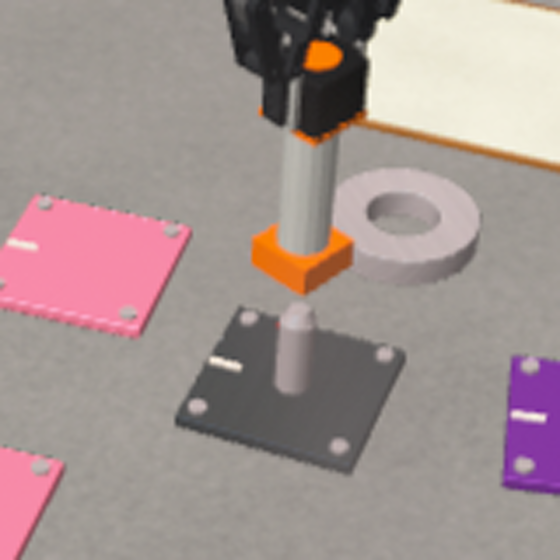

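Foot and stub line up in the picture: foot centre at crop (302,265), with the stub leaning through (298,310). Lowering.

Request:
jog_arm([
  {"tx": 0,"ty": 0,"tz": 1.5,"rx": 0,"ry": 0,"rz": 0,"gripper": 1},
  {"tx": 0,"ty": 0,"tz": 1.2,"rx": 0,"ry": 0,"rz": 0,"gripper": 1},
  {"tx": 0,"ty": 0,"tz": 0.6,"rx": 0,"ry": 0,"rz": 0,"gripper": 1},
  {"tx": 0,"ty": 0,"tz": 0,"rx": 0,"ry": 0,"rz": 0,"gripper": 1},
])

```text
time: 15.5
position: [0.5435, 0.191, 0.1875]
tool_rot: [0.121, 0.993, -0.002, -0.0]
contact_force: [0.0, 1.3, -3.3]
width: 0.0439
```

```bash
python3 -c "
from tilt import *
st();rows([.543,.1935,.175],down(1.33),1)"
```

```text
t 15.5 p [0.5435 0.191  0.1875] y [ 0.239  0.971 -0.003] z [-0.001 -0.003 -1.   ] F [ 0.02  1.28 -3.29] M [ 0.029  0.015 -0.047] w 0.0439
q [ 0.339  0.14   0.149  1.582 -0.002  0.581]
tot dp tool cm [0.11 0.23 1.25] w [-0.003 -0.001 -0.001] dp world [-0.0005  0.0025 -0.0125]
0 t [0.11 0.23 1.25] w [-0.003 -0.001 -0.001]
```

Request:
jog_arm([
  {"tx": 0.1,"ty": 0.2,"tz": 0.6,"rx": 0,"ry": 0,"rz": 0,"gripper": 1},
  {"tx": 0,"ty": 0,"tz": 0.5,"rx": 0,"ry": 0,"rz": 0,"gripper": 1},
  {"tx": 0,"ty": 0,"tz": 0,"rx": 0,"ry": 0,"rz": 0,"gripper": 1},
])

```text
time: 15.8
position: [0.5434, 0.193, 0.1765]
tool_rot: [0.121, 0.993, -0.001, 0.0]
contact_force: [0.1, 0.6, -2.8]
width: 0.0433
```

```bash
python3 -c "
from tilt import *
st();rows([.543,.1935,.165],down(1.33),1)"
```

```text
t 15.8 p [0.5434 0.193  0.1765] y [ 0.24   0.971 -0.003] z [-0.    -0.003 -1.   ] F [ 0.06  0.63 -2.82] M [-0.008 -0.043  0.013] w 0.0433
q [ 0.342  0.138  0.126  1.56  -0.002  0.585]
tot dp tool cm [0.05 0.04 1.15] w [-0.003  0.    -0.001] dp world [-0.0004  0.0005 -0.0115]
0 t [0.05 0.04 1.15] w [-0.003  0.    -0.001]
```

Request:
jog_arm([
  {"tx": 0,"ty": 0,"tz": 0.5,"rx": 0,"ry": 0,"rz": 0,"gripper": 1},
  {"tx": 0,"ty": 0,"tz": 0.5,"rx": 0,"ry": 0,"rz": 0,"gripper": 1},
  {"tx": 0,"ty": 0,"tz": 0,"rx": 0,"ry": 0,"rz": 0,"gripper": 1},
])

```text
time: 16.1
position: [0.5434, 0.1942, 0.1669]
tool_rot: [0.12, 0.993, 0.0, 0.0]
contact_force: [-1.9, 2.1, -4.2]
width: 0.0433
```

Request:
jog_arm([
  {"tx": 0,"ty": 0,"tz": 0.5,"rx": 0,"ry": 0,"rz": 0,"gripper": 1},
  {"tx": 0,"ty": 0,"tz": 0.4,"rx": 0,"ry": 0,"rz": 0,"gripper": 1},
])

```text
time: 16.3
position: [0.5432, 0.1945, 0.158]
tool_rot: [0.12, 0.993, 0.001, 0.0]
contact_force: [-2.8, 1.5, 2.3]
width: 0.0435
```

```bash
python3 -c "
from tilt import *
st();rows([.543,.1935,.15],down(1.33),1)"
```

```text
t 16.3 p [0.5432 0.1945 0.158 ] y [0.239 0.971 0.001] z [ 0.001  0.001 -1.   ] F [-2.76  1.52  2.27] M [ 0.417  1.144 -0.058] w 0.0435
q [3.440e-01 1.350e-01 8.700e-02 1.521e+00 1.000e-03 5.850e-01]
tot dp tool cm [-0.01 -0.11  0.8 ] w [ 0.001  0.    -0.   ] dp world [-0.0002 -0.001  -0.008 ]
0 t [-0.01 -0.11  0.8 ] w [ 0.001  0.    -0.   ]
```

Request:
jog_arm([
  {"tx": 0,"ty": 0,"tz": 0.6,"rx": 0,"ry": 0,"rz": 0,"gripper": 1},
  {"tx": 0,"ty": 0,"tz": 0.5,"rx": 0,"ry": 0,"rz": 0,"gripper": 1},
])

```text
time: 16.5
position: [0.5428, 0.1947, 0.1465]
tool_rot: [0.12, 0.993, 0.001, 0.0]
contact_force: [-2.5, 3.4, 0.3]
width: 0.0433
```

Request:
jog_arm([
  {"tx": 0,"ty": 0,"tz": 0.5,"rx": 0,"ry": 0,"rz": 0,"gripper": 1},
  {"tx": 0,"ty": 0,"tz": 0.5,"rx": 0,"ry": 0,"rz": 0,"gripper": 1},
])

```text
time: 16.7
position: [0.5427, 0.1949, 0.1354]
tool_rot: [0.12, 0.993, 0.001, -0.0]
contact_force: [-3.2, 2.5, 0.5]
width: 0.0434
```

```bash
python3 -c "
from tilt import *
st();rows([.543,.1935,.13],down(1.33),1)"
```

```text
t 16.7 p [0.5427 0.1949 0.1354] y [0.238 0.971 0.002] z [-0.     0.002 -1.   ] F [-3.2   2.47  0.49] M [0.827 0.802 0.036] w 0.0434
q [0.344 0.135 0.043 1.478 0.002 0.585]
tot dp tool cm [-0.07 -0.13  0.54] w [ 0.002 -0.     0.   ] dp world [ 0.0003 -0.0014 -0.0054]
0 t [-0.07 -0.13  0.54] w [ 0.002 -0.     0.   ]
```

Request:
jog_arm([
  {"tx": 0,"ty": 0,"tz": 0.5,"rx": 0,"ry": 0,"rz": 0,"gripper": 1},
  {"tx": 0,"ty": 0,"tz": 0.4,"rx": 0,"ry": 0,"rz": 0,"gripper": 1},
])

```text
time: 16.9
position: [0.5427, 0.1949, 0.1251]
tool_rot: [0.12, 0.993, 0.001, -0.0]
contact_force: [-1.1, 1.7, -2.2]
width: 0.0431
```

Request:
jog_arm([
  {"tx": 0,"ty": 0,"tz": 0.4,"rx": 0,"ry": 0,"rz": 0,"gripper": 1},
  {"tx": 0,"ty": 0,"tz": 0.2,"rx": 0,"ry": 0,"rz": 0,"gripper": 1},
])

```text
time: 17.1
position: [0.5439, 0.1955, 0.1218]
tool_rot: [0.12, 0.993, 0.002, 0.002]
contact_force: [-6.7, 3.0, 21.4]
width: 0.0433
```

```bash
python3 -c "
from tilt import *
st();rows([.543,.1935,.122],down(1.33),1)"
```

```text
t 17.1 p [0.5439 0.1955 0.1218] y [0.238 0.971 0.005] z [ 0.005  0.004 -1.   ] F [-6.67  3.03 21.43] M [ 0.399  1.75  -0.107] w 0.0433
q [0.344 0.134 0.016 1.447 0.002 0.585]
tot dp tool cm [ 0.04 -0.21 -0.02] w [0.005 0.004 0.   ] dp world [-0.0009 -0.002   0.0002]
0 t [ 0.04 -0.21 -0.02] w [0.005 0.004 0.   ]
```

Fz jumped to +21 N at TCP z 0.1218, where 0.122 was expected, so the foot is on the plate. Next I'll probe the turn.

Request:
jog_arm([
  {"tx": 0,"ty": 0,"tz": -0.05,"rx": 0,"ry": 0,"rz": 0,"gripper": 1},
  {"tx": 0,"ty": 0,"tz": 0,"rx": 0,"ry": 0,"rz": 0,"gripper": 1},
])

```text
time: 17.3
position: [0.5439, 0.1955, 0.1224]
tool_rot: [0.12, 0.993, 0.002, 0.002]
contact_force: [-1.1, 2.9, -0.3]
width: 0.0433
```

```bash
python3 -c "
from tilt import *
st()"
```

```text
t 17.3 p [0.5439 0.1955 0.1224] y [0.238 0.971 0.005] z [ 0.005  0.004 -1.   ] F [-1.05  2.88 -0.34] M [0.683 0.566 0.047] w 0.0433
q [0.344 0.133 0.016 1.448 0.002 0.585]
```

Request:
jog_arm([
  {"tx": 0,"ty": 0,"tz": 0,"rx": 0,"ry": 0,"rz": 0.06,"gripper": 1},
  {"tx": 0,"ty": 0,"tz": 0,"rx": 0,"ry": 0,"rz": 0.06,"gripper": 1},
])

```text
time: 17.5
position: [0.5438, 0.1955, 0.1219]
tool_rot: [0.181, 0.984, 0.002, 0.002]
contact_force: [-3.3, 3.2, 2.8]
width: 0.0433
```

```bash
python3 -c "
from tilt import *
st();R=Ro.from_quat(r.observe()['tool_rot']).as_matrix();print('yaw',np.arctan2(R[1,1],R[0,1])-np.pi/2)"
```

```text
t 17.5 p [0.5438 0.1955 0.1219] y [0.355 0.935 0.005] z [ 0.005  0.004 -1.   ] F [-3.32  3.18  2.78] M [0.736 0.613 0.217] w 0.0433
q [0.344 0.134 0.016 1.447 0.002 0.707]
yaw -0.3631146765972342
```

Request:
jog_arm([
  {"tx": 0,"ty": 0,"tz": 0,"rx": 0,"ry": 0,"rz": 0.04,"gripper": 1},
  {"tx": 0,"ty": 0,"tz": 0,"rx": 0,"ry": 0,"rz": 0,"gripper": 1},
])

```text
time: 17.7
position: [0.5439, 0.1956, 0.122]
tool_rot: [0.201, 0.979, 0.002, 0.002]
contact_force: [-3.1, 2.4, 1.9]
width: 0.0433
```

```bash
cat > yaw.py <<'E'
from tilt import *
st();R=Ro.from_quat(r.observe()['tool_rot']).as_matrix();print('yaw',np.arctan2(R[1,1],R[0,1])-np.pi/2)
E
python3 yaw.py
```

```text
t 17.7 p [0.5439 0.1956 0.122 ] y [0.395 0.919 0.005] z [ 0.005  0.004 -1.   ] F [-3.09  2.41  1.9 ] M [0.484 0.755 0.084] w 0.0433
q [0.344 0.134 0.016 1.447 0.002 0.75 ]
yaw -0.40577119531529826
```

Request:
jog_arm([
  {"tx": 0,"ty": 0,"tz": 0,"rx": 0,"ry": 0,"rz": -0.06,"gripper": 1},
  {"tx": 0,"ty": 0,"tz": 0,"rx": 0,"ry": 0,"rz": -0.06,"gripper": 1},
  {"tx": 0,"ty": 0,"tz": 0,"rx": 0,"ry": 0,"rz": -0.06,"gripper": 1},
])

```text
time: 18.0
position: [0.5439, 0.1954, 0.1219]
tool_rot: [0.108, 0.994, 0.002, 0.002]
contact_force: [-2.1, 3.3, 1.1]
width: 0.0431
```

```bash
python3 yaw.py
```

```text
t 18.0 p [0.5439 0.1954 0.1219] y [0.215 0.977 0.004] z [ 0.005  0.003 -1.   ] F [-2.1   3.35  1.1 ] M [ 0.666  0.798 -0.132] w 0.0431
q [3.440e-01 1.340e-01 1.600e-02 1.447e+00 1.000e-03 5.610e-01]
yaw -0.2171207894806475
```

Request:
jog_arm([
  {"tx": 0,"ty": 0,"tz": 0,"rx": 0,"ry": 0,"rz": -0.06,"gripper": 1},
])

```text
time: 18.1
position: [0.544, 0.1955, 0.122]
tool_rot: [0.077, 0.997, 0.002, 0.002]
contact_force: [-2.5, 3.9, 1.5]
width: 0.0434
```

```bash
python3 yaw.py
```

```text
t 18.1 p [0.544  0.1955 0.122 ] y [0.153 0.988 0.004] z [ 0.005  0.003 -1.   ] F [-2.48  3.85  1.48] M [ 0.767  0.639 -0.109] w 0.0434
q [0.344 0.134 0.016 1.447 0.002 0.498]
yaw -0.15331030424117387
```

Request:
jog_arm([
  {"tx": 0,"ty": 0,"tz": 0,"rx": 0,"ry": 0,"rz": -0.06,"gripper": 1},
])

```text
time: 18.2
position: [0.5442, 0.1958, 0.122]
tool_rot: [0.045, 0.999, 0.002, 0.003]
contact_force: [-1.1, 6.0, 0.5]
width: 0.0438
```

```bash
python3 yaw.py
```

```text
t 18.2 p [0.5442 0.1958 0.122 ] y [0.089 0.996 0.005] z [ 0.005  0.004 -1.   ] F [-1.07  6.01  0.49] M [ 1.328  0.35  -0.114] w 0.0438
q [0.344 0.134 0.016 1.446 0.002 0.434]
yaw -0.08938818471969312
```

Request:
jog_arm([
  {"tx": 0,"ty": 0,"tz": 0,"rx": 0,"ry": 0,"rz": -0.05,"gripper": 1},
])

```text
time: 18.3
position: [0.5445, 0.1963, 0.122]
tool_rot: [0.018, 1.0, 0.003, 0.003]
contact_force: [-1.4, 5.4, 0.8]
width: 0.0434
```

```bash
python3 yaw.py
```

```text
t 18.3 p [0.5445 0.1963 0.122 ] y [0.035 0.999 0.006] z [ 0.006  0.005 -1.   ] F [-1.41  5.37  0.81] M [ 1.22   0.661 -0.227] w 0.0434
q [0.344 0.134 0.016 1.446 0.003 0.38 ]
yaw -0.035488494641002566
```

Request:
jog_arm([
  {"tx": 0,"ty": 0,"tz": 0,"rx": 0,"ry": 0,"rz": -0.05,"gripper": 1},
])

```text
time: 18.4
position: [0.5445, 0.1967, 0.122]
tool_rot: [-0.009, 1.0, 0.003, 0.003]
contact_force: [-3.2, 4.8, 2.5]
width: 0.0436
```

```bash
python3 yaw.py
```

```text
t 18.4 p [0.5445 0.1967 0.122 ] y [-0.018  1.     0.006] z [ 0.006  0.006 -1.   ] F [-3.19  4.77  2.48] M [ 0.829  1.147 -0.413] w 0.0436
q [0.345 0.134 0.017 1.445 0.004 0.327]
yaw 0.017887586195201477
```

```bash
python3 -c "
from tilt import *
for n in('scene','top'):
    im,d=snap(n,n+'20')
    X0=[.543,.194,.05]
    u,v=proj(n,[X0])[0].astype(int);print(u,v)
    ys,xs=np.mgrid[v-40:v+40,u-40:u+40].reshape(2,-1);hsv=cv2.cvtColor(im,cv2.COLOR_RGB2HSV)[ys,xs].astype(int)
    X=bydepth(n,np.c_[xs,ys],d[ys,xs]);o=(hsv[:,0]<20)&(hsv[:,1]>150)&(hsv[:,2]>100)
    k=o&(X[:,2]<.04)&(X[:,2]>.024);print(n,'foot top',k.sum(),X[k].mean(0).round(4)if k.any()else'',cv2.minAreaRect(X[k][:,:2].astype(np.float32)) if k.sum()>5 else '')
    cv2.imwrite('pics/a.png',cv2.resize(im[max(v-50,0):v+40,u-45:u+45],(400,400),interpolation=2)[:,:,::-1])
    __import__('os').rename('pics/a.png','pics/c20%s.png'%n)
a=np.hstack([cv2.imread('pics/c20scene.png'),cv2.imread('pics/c20top.png')]);cv2.imwrite('pics/c20.png',a)
"
```

```text
354 195
scene foot top 143 [0.5485 0.1863 0.0287] ((0.5441322326660156, 0.19452384114265442), (0.04762004688382149, 0.045651745051145554), 89.35124206542969)
240 260
top foot top 29 [0.5305 0.1805 0.0305] ((0.5413647890090942, 0.1768854558467865), (0.01385301910340786, 0.04602070152759552), 67.74223327636719)
```

View pics/c20.png

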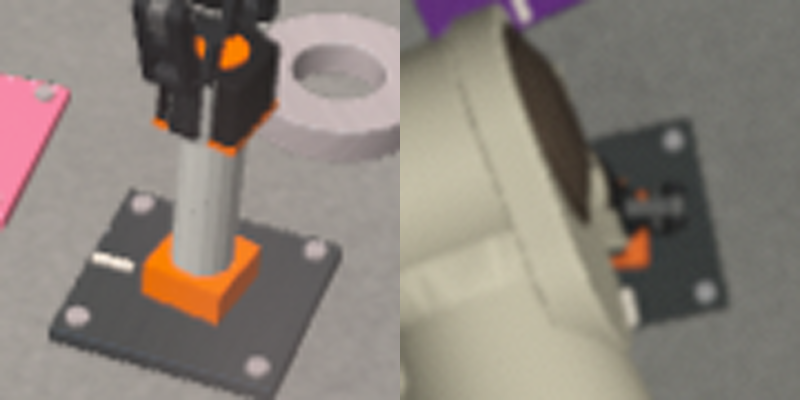

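```bash
python3 -c "
from h import *
c=np.array([(143,290),(217,322),(258,268)]);uv=c*90/400+[309,145]
P=onz('scene',uv,.01);print(P.round(4),np.arctan2(*(P[1]-P[0])[[1,0]]),np.arctan2(*(P[2]-P[1])[[1,0]])-np.pi/2, np.linalg.norm(np.diff(P,axis=0),axis=1))
c=np.array([(143,268),(217,297),(258,240)]);uv=c*90/400+[309,145]
P=onz('scene',uv,.03);print(P.round(4),np.arctan2(*(P[1]-P[0])[[1,0]]),np.arctan2(*(P[2]-P[1])[[1,0]])-np.pi/2, np.linalg.norm(np.diff(P,axis=0),axis=1))
"
```

```text
[[0.5233 0.1738 0.01  ]
 [0.5669 0.1739 0.01  ]
 [0.5641 0.2216 0.01  ]] 0.0021996391198850205 0.05869484291114335 [0.04366069 0.04779554]
[[0.5253 0.1684 0.03  ]
 [0.5674 0.1703 0.03  ]
 [0.5632 0.2198 0.03  ]] 0.044099779913116144 0.08296797583224569 [0.04208386 0.04969665]
```

The foot edges give a post yaw of about 0.0 to 0.06, so the post follows the gripper (0.018) and is not locked yet. Continuing the sweep.

Request:
jog_arm([
  {"tx": 0,"ty": 0,"tz": 0,"rx": 0,"ry": 0,"rz": -0.05,"gripper": 1},
])

```text
time: 18.6
position: [0.5441, 0.197, 0.122]
tool_rot: [-0.035, 0.999, 0.003, 0.003]
contact_force: [-4.6, 4.3, 2.5]
width: 0.0436
```

```bash
python3 yaw.py
```

```text
t 18.6 p [0.5441 0.197  0.122 ] y [-0.069  0.998  0.007] z [ 0.005  0.007 -1.   ] F [-4.59  4.33  2.47] M [ 0.518  1.258 -0.556] w 0.0436
q [0.345 0.134 0.017 1.446 0.005 0.276]
yaw 0.06922719424528001
```

Request:
jog_arm([
  {"tx": 0,"ty": 0,"tz": 0,"rx": 0,"ry": 0,"rz": -0.05,"gripper": 1},
])

```text
time: 18.7
position: [0.5439, 0.1971, 0.122]
tool_rot: [-0.061, 0.998, 0.003, 0.002]
contact_force: [-3.5, 4.9, 2.5]
width: 0.0435
```

```bash
python3 yaw.py
```

```text
t 18.7 p [0.5439 0.1971 0.122 ] y [-0.122  0.993  0.006] z [ 0.005  0.007 -1.   ] F [-3.52  4.89  2.52] M [ 0.169  1.144 -0.841] w 0.0435
q [0.345 0.134 0.017 1.446 0.005 0.223]
yaw 0.12183389889328544
```

```bash
cat > foot.py <<'E'
from m import *
import sys
def foot(tag,new=True):
    im,d=snap('scene',tag) if new else (lambda z:(z['im'],z['d']))(np.load(f'pics/{tag}.npz'))
    sub=np.zeros(im.shape[:2],np.uint8);sub[190:225,330:380]=1
    m=mask(im,lambda h,s,v:(h<20)&(s>140)&(v>90))&sub
    out=[]
    # bottom silhouette: lowest orange row per column with subpixel by orangeness
    O=(im[...,0].astype(float)-im[...,2])
    cols=[];rows=[]
    for u in range(335,375):
        v=np.nonzero(m[:,u])[0]
        if len(v)<3: continue
        b=v.max(); ref=O[b-2,u]
        bg=O[b+4,u]
        w=(O[b-1:b+4,u]-bg)/(ref-bg); cols.append(u);rows.append(b-2+.5+np.clip(w,0,1).sum())
    cols=np.array(cols);rows=np.array(rows)
    P=onz('scene',np.c_[cols,rows],.01)
    i=rows.argmax();c=cols[i]
    for nm,k in(('L',(cols<c-2)&(cols>cols.min()+2)),('R',(cols>c+2)&(cols<cols.max()-1))):
        Q=P[k][:,:2];v=np.linalg.svd(Q-Q.mean(0))[2][0];v=v*np.sign(v[0] if nm=='L' else v[1]);a=np.arctan2(v[1],v[0])-(0 if nm=='L' else np.pi/2);print(tag,nm,k.sum(),round(a,3),Q.mean(0).round(4))
for t in sys.argv[1:]:
    foot(t,not t.startswith('='))if t[0]!='=' else foot(t[1:],False)
E
python3 foot.py =scene20 s21
```

```text
scene20 L 11 0.012 [0.5448 0.1723]
scene20 R 5 0.019 [0.5657 0.1953]
s21 L 12 0.118 [0.546  0.1726]
s21 R 4 0.135 [0.5644 0.1998]
```

The foot-edge fit gives 0.012–0.019 and now 0.118–0.135, tracking the gripper (0.018, 0.122). So the post really turns, and I keep sweeping.

Request:
jog_arm([
  {"tx": 0,"ty": 0.05,"tz": 0,"rx": 0,"ry": 0,"rz": -0.05,"gripper": 1},
])

```text
time: 18.85
position: [0.5435, 0.1969, 0.122]
tool_rot: [-0.088, 0.996, 0.002, 0.002]
contact_force: [-4.8, -1.1, 3.2]
width: 0.0434
```

```bash
python3 yaw.py
```

```text
t 18.85 p [0.5435 0.1969 0.122 ] y [-0.176  0.984  0.004] z [ 0.004  0.005 -1.   ] F [-4.79 -1.15  3.16] M [-0.627  1.148 -0.142] w 0.0434
q [0.346 0.134 0.017 1.448 0.004 0.169]
yaw 0.17721598653329118
```

Request:
jog_arm([
  {"tx": 0,"ty": 0.03,"tz": 0,"rx": 0,"ry": 0,"rz": -0.05,"gripper": 1},
])

```text
time: 18.95
position: [0.5431, 0.1965, 0.1219]
tool_rot: [-0.115, 0.993, 0.002, 0.002]
contact_force: [-3.6, -0.5, 2.9]
width: 0.0433
```

```bash
python3 yaw.py
```

```text
t 18.95 p [0.5431 0.1965 0.1219] y [-0.228  0.974  0.003] z [ 0.003  0.004 -1.   ] F [-3.64 -0.5   2.94] M [-0.517  0.966 -0.059] w 0.0433
q [0.346 0.134 0.017 1.449 0.002 0.116]
yaw 0.23026741438181442
```

Request:
jog_arm([
  {"tx": 0,"ty": 0,"tz": 0,"rx": 0,"ry": 0,"rz": -0.04,"gripper": 1},
])

```text
time: 19.05
position: [0.543, 0.196, 0.1219]
tool_rot: [-0.136, 0.991, 0.001, 0.002]
contact_force: [-1.8, -0.5, 1.7]
width: 0.0432
```

```bash
python3 yaw.py
```

```text
t 19.05 p [0.543  0.196  0.1219] y [-0.27   0.963  0.002] z [ 0.003  0.002 -1.   ] F [-1.85 -0.49  1.7 ] M [ 0.154  0.658 -0.144] w 0.0432
q [3.460e-01 1.340e-01 1.700e-02 1.449e+00 1.000e-03 7.200e-02]
yaw 0.2733163591339549
```

Request:
jog_arm([
  {"tx": 0,"ty": 0,"tz": 0,"rx": 0,"ry": 0,"rz": -0.04,"gripper": 1},
])

```text
time: 19.15
position: [0.5431, 0.1957, 0.1219]
tool_rot: [-0.157, 0.988, 0.001, 0.002]
contact_force: [-1.2, 0.9, 0.4]
width: 0.0432
```

```bash
python3 yaw.py
```

```text
t 19.15 p [0.5431 0.1957 0.1219] y [-0.311  0.95   0.001] z [ 0.003  0.002 -1.   ] F [-1.17  0.89  0.44] M [ 0.38   0.363 -0.129] w 0.0432
q [3.460e-01 1.340e-01 1.700e-02 1.449e+00 1.000e-03 3.000e-02]
yaw 0.3160479476799356
```

Request:
jog_arm([
  {"tx": 0,"ty": 0,"tz": 0,"rx": 0,"ry": 0,"rz": -0.04,"gripper": 1},
])

```text
time: 19.25
position: [0.5434, 0.1956, 0.1218]
tool_rot: [-0.178, 0.984, 0.0, 0.002]
contact_force: [-0.7, 3.4, 1.3]
width: 0.0433
```

```bash
python3 yaw.py
```

```text
t 19.25 p [0.5434 0.1956 0.1218] y [-0.351  0.936  0.   ] z [ 0.004  0.002 -1.   ] F [-0.7   3.38  1.26] M [ 0.693  0.501 -0.092] w 0.0433
q [ 0.345  0.134  0.017  1.449  0.    -0.014]
yaw 0.35887484252350776
```

The turning moment rose only between yaw −0.1 and 0.13, then dropped back to riding friction. The hole seems to have met the button there and been forced past it. Sweeping back slowly to feel it from the other side.

Request:
jog_arm([
  {"tx": 0,"ty": 0,"tz": 0,"rx": 0,"ry": 0,"rz": 0.06,"gripper": 1},
  {"tx": 0,"ty": 0,"tz": 0,"rx": 0,"ry": 0,"rz": 0.06,"gripper": 1},
])

```text
time: 19.45
position: [0.5435, 0.1956, 0.1219]
tool_rot: [-0.12, 0.993, 0.001, 0.002]
contact_force: [-2.8, 3.1, 1.7]
width: 0.0437
```

```bash
python3 yaw.py
```

```text
t 19.45 p [0.5435 0.1956 0.1219] y [-0.238  0.971  0.001] z [ 0.004  0.002 -1.   ] F [-2.81  3.07  1.68] M [0.718 0.614 0.114] w 0.0437
q [3.450e-01 1.350e-01 1.700e-02 1.449e+00 1.000e-03 1.050e-01]
yaw 0.24066378166168279
```

Request:
jog_arm([
  {"tx": 0,"ty": 0,"tz": 0,"rx": 0,"ry": 0,"rz": 0.04,"gripper": 1},
])

```text
time: 19.55
position: [0.5436, 0.1957, 0.1219]
tool_rot: [-0.1, 0.995, 0.001, 0.002]
contact_force: [-2.7, 3.0, 0.5]
width: 0.0432
```

```bash
python3 yaw.py
```

```text
t 19.55 p [0.5436 0.1957 0.1219] y [-0.199  0.98   0.001] z [ 0.004  0.002 -1.   ] F [-2.68  2.97  0.49] M [0.739 0.603 0.057] w 0.0432
q [3.450e-01 1.350e-01 1.700e-02 1.448e+00 1.000e-03 1.450e-01]
yaw 0.199856922476906
```

Request:
jog_arm([
  {"tx": 0,"ty": 0,"tz": 0,"rx": 0,"ry": 0,"rz": 0.04,"gripper": 1},
])

```text
time: 19.65
position: [0.5437, 0.1958, 0.1219]
tool_rot: [-0.08, 0.997, 0.001, 0.002]
contact_force: [-3.2, 2.6, 0.8]
width: 0.0432
```

```bash
python3 yaw.py
```

```text
t 19.65 p [0.5437 0.1958 0.1219] y [-0.159  0.987  0.002] z [ 0.004  0.002 -1.   ] F [-3.23  2.58  0.75] M [0.678 0.573 0.096] w 0.0432
q [3.450e-01 1.350e-01 1.700e-02 1.448e+00 1.000e-03 1.860e-01]
yaw 0.15965213417637347
```

Request:
jog_arm([
  {"tx": 0,"ty": 0,"tz": 0,"rx": 0,"ry": 0,"rz": 0.04,"gripper": 1},
])

```text
time: 19.75
position: [0.5438, 0.1959, 0.1219]
tool_rot: [-0.06, 0.998, 0.001, 0.002]
contact_force: [-2.4, 2.7, 1.3]
width: 0.0434
```

```bash
python3 yaw.py
```

```text
t 19.75 p [0.5438 0.1959 0.1219] y [-0.119  0.993  0.002] z [ 0.004  0.003 -1.   ] F [-2.36  2.68  1.3 ] M [0.772 0.535 0.014] w 0.0434
q [3.450e-01 1.350e-01 1.700e-02 1.448e+00 1.000e-03 2.260e-01]
yaw 0.1194339302224181
```

Request:
jog_arm([
  {"tx": 0,"ty": 0,"tz": 0,"rx": 0,"ry": 0,"rz": 0.04,"gripper": 1},
])

```text
time: 19.85
position: [0.544, 0.1961, 0.1219]
tool_rot: [-0.04, 0.999, 0.001, 0.002]
contact_force: [-1.4, 3.2, 0.7]
width: 0.0434
```

```bash
python3 yaw.py
```

```text
t 19.85 p [0.544  0.1961 0.1219] y [-0.079  0.997  0.003] z [ 0.005  0.003 -1.   ] F [-1.41  3.25  0.74] M [0.865 0.477 0.072] w 0.0434
q [3.450e-01 1.350e-01 1.700e-02 1.448e+00 1.000e-03 2.660e-01]
yaw 0.07922398936451613
```

Request:
jog_arm([
  {"tx": 0,"ty": 0,"tz": 0,"rx": 0,"ry": 0,"rz": 0.04,"gripper": 1},
])

```text
time: 19.95
position: [0.5442, 0.1964, 0.1219]
tool_rot: [-0.02, 1.0, 0.002, 0.003]
contact_force: [-1.8, 4.7, 0.0]
width: 0.0435
```

```bash
python3 yaw.py
```

```text
t 19.95 p [0.5442 0.1964 0.1219] y [-0.039  0.999  0.004] z [ 0.005  0.004 -1.   ] F [-1.78  4.73  0.05] M [1.173 0.273 0.009] w 0.0435
q [0.346 0.135 0.017 1.447 0.002 0.306]
yaw 0.03905328632872496
```

Request:
jog_arm([
  {"tx": 0,"ty": 0,"tz": 0,"rx": 0,"ry": 0,"rz": 0.04,"gripper": 1},
])

```text
time: 20.05
position: [0.5444, 0.1966, 0.1219]
tool_rot: [0.001, 1.0, 0.002, 0.003]
contact_force: [-3.5, 1.2, 1.2]
width: 0.0436
```

```bash
python3 yaw.py
```

```text
t 20.05 p [0.5444 0.1966 0.1219] y [0.001 1.    0.004] z [ 0.006  0.004 -1.   ] F [-3.52  1.16  1.23] M [0.449 0.684 0.002] w 0.0436
q [0.346 0.135 0.017 1.446 0.002 0.347]
yaw -0.0010974383775166352
```

Request:
jog_arm([
  {"tx": 0,"ty": 0,"tz": 0,"rx": 0,"ry": 0,"rz": 0.04,"gripper": 1},
])

```text
time: 20.15
position: [0.5444, 0.1965, 0.1219]
tool_rot: [0.021, 1.0, 0.002, 0.003]
contact_force: [-3.1, 0.1, 1.5]
width: 0.0432
```

```bash
python3 yaw.py
```

```text
t 20.15 p [0.5444 0.1965 0.1219] y [0.041 0.999 0.004] z [ 0.006  0.004 -1.   ] F [-3.14  0.09  1.51] M [0.146 0.766 0.057] w 0.0432
q [0.346 0.135 0.017 1.446 0.002 0.387]
yaw -0.0413808792039454
```

Request:
jog_arm([
  {"tx": 0,"ty": 0,"tz": 0,"rx": 0,"ry": 0,"rz": 0.04,"gripper": 1},
])

```text
time: 20.25
position: [0.5444, 0.1963, 0.1219]
tool_rot: [0.041, 0.999, 0.002, 0.003]
contact_force: [-3.2, 1.0, 1.8]
width: 0.0437
```

```bash
python3 yaw.py
```

```text
t 20.25 p [0.5444 0.1963 0.1219] y [0.082 0.997 0.004] z [ 0.006  0.003 -1.   ] F [-3.17  1.03  1.82] M [0.178 0.809 0.1  ] w 0.0437
q [3.450e-01 1.350e-01 1.700e-02 1.447e+00 1.000e-03 4.270e-01]
yaw -0.0816284603730264
```

Request:
jog_arm([
  {"tx": 0,"ty": 0,"tz": 0,"rx": 0,"ry": 0,"rz": 0.04,"gripper": 1},
])

```text
time: 20.35
position: [0.5443, 0.196, 0.1219]
tool_rot: [0.061, 0.998, 0.002, 0.003]
contact_force: [-3.8, 1.0, 2.6]
width: 0.0435
```

```bash
python3 yaw.py
```

```text
t 20.35 p [0.5443 0.196  0.1219] y [0.122 0.993 0.003] z [ 0.005  0.003 -1.   ] F [-3.84  1.04  2.62] M [0.313 0.833 0.19 ] w 0.0435
q [3.450e-01 1.350e-01 1.700e-02 1.447e+00 1.000e-03 4.670e-01]
yaw -0.12197090983131509
```

Request:
jog_arm([
  {"tx": 0,"ty": 0,"tz": 0,"rx": 0,"ry": 0,"rz": 0.04,"gripper": 1},
])

```text
time: 20.45
position: [0.5442, 0.1959, 0.1219]
tool_rot: [0.081, 0.997, 0.001, 0.003]
contact_force: [-2.6, 1.5, 1.7]
width: 0.0433
```

```bash
python3 yaw.py; python3 foot.py s22
```

```text
t 20.45 p [0.5442 0.1959 0.1219] y [0.161 0.987 0.003] z [ 0.005  0.002 -1.   ] F [-2.56  1.49  1.65] M [0.46  0.849 0.141] w 0.0433
q [3.450e-01 1.350e-01 1.700e-02 1.447e+00 1.000e-03 5.070e-01]
yaw -0.16213483682516228
s22 L 10 -0.177 [0.5415 0.1712]
s22 R 8 -0.151 [0.5662 0.1921]
```

```bash
python3 -c "
from m import *
z=np.load('pics/t0.npz');im=z['im']
# bolts: bright blobs on plate
I=im.astype(int);g=I.sum(2)/3
sub=np.zeros(g.shape,bool);sub[236:290,216:270]=1
m=((g>95)&sub).astype(np.uint8)
n,l,s,c=cv2.connectedComponentsWithStats(m)
for i in range(1,n):
    if s[i,4]<40: 
        w=(g-75)*(l==i);ys,xs=np.nonzero(l==i);u=(xs*w[ys,xs]).sum()/w.sum();v=(ys*w[ys,xs]).sum()/w.sum()
        print(s[i,4],round(u,2),round(v,2),onz('top',[(u,v)],.011).round(4))
for C in((.5425,.194),(.5436,.1957)):
  for th in(-.3,-.15,0,.15,.3,.5): print(C,th,proj('top',[[C[0]-.0150*np.cos(th),C[1]-.0150*np.sin(th),.05]]).round(2), proj('scene',[[C[0]-.0150*np.cos(th),C[1]-.0150*np.sin(th),.05]]).round(2))
print(proj('top',[[.5425,.194,.01],[.5425,.194,.072]]),proj('scene',[[.5425,.194,.01],[.5425,.194,.072]]))
R=im[...,0].astype(int)-im[...,1];print(R[260:272,232:250])
im=np.load('pics/s0.npz')['im'].astype(int);print((im[...,0]-im[...,1])[188:200,340:356])
"
```

```text
20 256.08 241.05 [[0.5984 0.1563 0.011 ]]
19 221.92 248.45 [[0.5808 0.2506 0.011 ]]
18 263.31 275.21 [[0.5045 0.1383 0.011 ]]
21 228.91 282.89 [[0.4862 0.2327 0.011 ]]
(0.5425, 0.194) -0.3 [[239.08 266.54]] [[349.54 191.75]]
(0.5425, 0.194) -0.15 [[239.9 266.7]] [[348.86 192.2 ]]
(0.5425, 0.194) 0 [[240.74 266.74]] [[348.29 192.71]]
(0.5425, 0.194) 0.15 [[241.58 266.66]] [[347.85 193.27]]
(0.5425, 0.194) 0.3 [[242.39 266.45]] [[347.55 193.88]]
(0.5425, 0.194) 0.5 [[243.42 265.98]] [[347.37 194.73]]
(0.5436, 0.1957) -0.3 [[238.44 266.14]] [[350.35 191.53]]
(0.5436, 0.1957) -0.15 [[239.26 266.31]] [[349.66 191.97]]
(0.5436, 0.1957) 0 [[240.1  266.35]] [[349.1  192.48]]
(0.5436, 0.1957) 0.15 [[240.93 266.26]] [[348.66 193.04]]
(0.5436, 0.1957) 0.3 [[241.75 266.05]] [[348.35 193.65]]
(0.5436, 0.1957) 0.5 [[242.78 265.58]] [[348.18 194.5 ]]
[[242.75309177 261.8569155 ]
 [239.43785191 260.69082775]] [[352.90972829 208.46694727]
 [354.72940302 187.53281249]]
[[-3 -3 -4 -1  2  3  1  2  1  2  5  6  7  6  4 -1 -3 -3]
 [-4 -4 -4 -1  2  2  1  2  1  2  5  7  6  6  5  1 -3 -4]
 [-3 -5 -2 -1  2  1 
[... 463 characters left out ...]
5 -5 -4 -5 -3 -3 -3 -3 -3 -3]
 [-3 -4 -4 -1 -4 -4 -3 -3 -2 -6 -4 -4 -3 -5 -5 -4 -4 -2]]
[[ 5  6  6  5  6  6  5  6  6  6  7 10 15 16 15 15]
 [13 13 12  7  4  4  6  6  5  7 11 14 15 15 15 15]
 [14 15 15 10  2  2  3  4  4  7 14 15 15 11  7 11]
 [13 14 14  8  2  2  3  1  4  7 16 14 13  7  6 12]
 [10 11  8  4  2  3  3  2 19 59 13 14 11  7  7 12]
 [ 4  4  3  2  1  2  2  2 13 45 12 12 11  8  9 11]
 [ 2  2  1  2  1  2  1  2  5 12 13 13 13 12 11 11]
 [ 1  1  2  2  2  2  2  2  3  8 12 13 14 13 12 11]
 [ 2  1  2  2  2  2  2  3  3  9 13 13 13 12 13 11]
 [ 1  1  1  2  2  2  3  2  4  9 13 13 13 12 12 11]
 [ 2  2  2  2  2  1  1  3  3  9 12 14 13 12 11 11]
 [ 2  2  3  1  2  2  2  2  3  9 12 15 14 12 12 11]]
```

Request:
jog_arm([
  {"tx": 0,"ty": 0,"tz": 0,"rx": 0,"ry": 0,"rz": 0.04,"gripper": 1},
])

```text
time: 20.6
position: [0.5441, 0.1958, 0.1219]
tool_rot: [0.101, 0.995, 0.001, 0.002]
contact_force: [-4.5, 1.7, 1.5]
width: 0.0431
```

```bash
python3 yaw.py
```

```text
t 20.6 p [0.5441 0.1958 0.1219] y [0.202 0.979 0.003] z [ 0.005  0.002 -1.   ] F [-4.47  1.71  1.48] M [0.507 0.798 0.143] w 0.0431
q [0.345 0.135 0.017 1.448 0.    0.548]
yaw -0.20321946074875563
```

Request:
jog_arm([
  {"tx": 0,"ty": 0,"tz": 0,"rx": 0,"ry": 0,"rz": 0.04,"gripper": 1},
])

```text
time: 20.7
position: [0.5441, 0.1958, 0.1219]
tool_rot: [0.121, 0.993, 0.001, 0.002]
contact_force: [-3.3, 1.9, 1.8]
width: 0.0434
```

```bash
python3 yaw.py
```

```text
t 20.7 p [0.5441 0.1958 0.1219] y [0.24  0.971 0.003] z [ 0.005  0.002 -1.   ] F [-3.26  1.9   1.8 ] M [0.575 0.76  0.119] w 0.0434
q [0.345 0.135 0.017 1.448 0.    0.588]
yaw -0.24284412526629984
```

The post still turns freely at −0.24. A lateral preload (a few N) may be spoiling the feel. I'll let go, regrasp it lightly where it sits, and sweep again in finer steps.

Request:
jog_arm([
  {"tx": 0,"ty": 0,"tz": 0,"rx": 0,"ry": 0,"rz": 0.05,"gripper": 1},
  {"tx": 0,"ty": 0,"tz": 0,"rx": 0,"ry": 0,"rz": 0.05,"gripper": 1},
  {"tx": 0,"ty": 0,"tz": 0,"rx": 0,"ry": 0,"rz": 0,"gripper": 0.3},
  {"tx": 0,"ty": 0,"tz": 0,"rx": 0,"ry": 0,"rz": 0,"gripper": 0.3},
  {"tx": 0,"ty": 0,"tz": 0,"rx": 0,"ry": 0,"rz": 0,"gripper": 0.3},
])

```text
time: 21.2
position: [0.5452, 0.1948, 0.1218]
tool_rot: [0.168, 0.986, 0.001, 0.004]
contact_force: [-0.7, -0.4, 0.5]
width: 0.0601
```

```bash
python3 yaw.py;python3 foot.py s23; python3 -c "
from tilt import *
im=np.load('pics/s23.npz')['im'];d=np.load('pics/s23.npz')['d']
ys,xs=np.mgrid[150:200,330:385].reshape(2,-1);hsv=cv2.cvtColor(im,cv2.COLOR_RGB2HSV)[ys,xs].astype(int);X=bydepth('scene',np.c_[xs,ys],d[ys,xs])
o=(hsv[:,0]<20)&(hsv[:,1]>150)&(X[:,2]>.145)&(X[:,2]<.175);print(o.sum(),X[o].mean(0))
cv2.imwrite('pics/c23.png',cv2.resize(im[130:240,300:410],(600,600),interpolation=2)[:,:,::-1])
"
```

```text
t 21.2 p [0.5452 0.1948 0.1218] y [0.332 0.943 0.002] z [ 0.007  0.    -1.   ] F [-0.74 -0.36  0.5 ] M [-0.011 -0.001 -0.   ] w 0.0601
q [ 0.344  0.135  0.017  1.446 -0.002  0.683]
yaw -0.3382336496848537
s23 L 8 -0.339 [0.5386 0.1717]
s23 R 10 -0.33 [0.5655 0.1886]
83 [0.54520647 0.19413279 0.15990709]
```

View pics/c23.png

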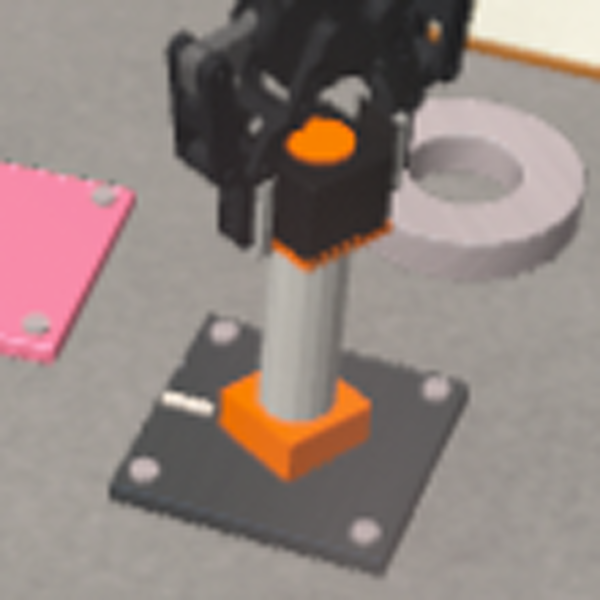

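The post sits flush (head top z 0.1599 against 0.160 nominal) and upright, with foot yaw −0.335. Gripping again, lightly.

Request:
jog_arm([
  {"tx": 0,"ty": 0,"tz": 0,"rx": 0,"ry": 0,"rz": 0,"gripper": 1},
  {"tx": 0,"ty": 0,"tz": 0,"rx": 0,"ry": 0,"rz": 0,"gripper": 1},
  {"tx": 0,"ty": 0,"tz": 0,"rx": 0,"ry": 0,"rz": 0,"gripper": 1},
  {"tx": 0,"ty": 0,"tz": 0,"rx": 0,"ry": 0,"rz": 0,"gripper": 1},
], force=30)

```text
time: 21.65
position: [0.5456, 0.1949, 0.1219]
tool_rot: [0.168, 0.986, 0.001, 0.004]
contact_force: [0.1, 0.9, 0.4]
width: 0.0441
```

```bash
python3 yaw.py
```

```text
t 21.65 p [0.5456 0.1949 0.1219] y [0.33  0.944 0.003] z [ 0.008  0.    -1.   ] F [0.12 0.87 0.4 ] M [ 0.021 -0.034 -0.01 ] w 0.0441
q [ 0.344  0.135  0.018  1.446 -0.002  0.681]
yaw -0.3367950927638548
```

Request:
jog_arm([
  {"tx": 0,"ty": 0,"tz": 0,"rx": 0,"ry": 0,"rz": -0.03,"gripper": 1},
  {"tx": 0,"ty": 0,"tz": 0,"rx": 0,"ry": 0,"rz": -0.03,"gripper": 1},
])

```text
time: 21.85
position: [0.5452, 0.1948, 0.1219]
tool_rot: [0.137, 0.991, 0.001, 0.004]
contact_force: [-0.9, -0.4, 1.3]
width: 0.0436
```

```bash
python3 yaw.py
```

```text
t 21.85 p [0.5452 0.1948 0.1219] y [0.272 0.962 0.002] z [ 0.007  0.    -1.   ] F [-0.93 -0.36  1.3 ] M [0.005 0.389 0.023] w 0.0436
q [ 0.344  0.135  0.017  1.446 -0.002  0.619]
yaw -0.2751547652149897
```

Request:
jog_arm([
  {"tx": 0,"ty": 0,"tz": 0,"rx": 0,"ry": 0,"rz": -0.03,"gripper": 1},
  {"tx": 0,"ty": 0,"tz": 0,"rx": 0,"ry": 0,"rz": 0,"gripper": 1},
])

```text
time: 22.05
position: [0.545, 0.1949, 0.1219]
tool_rot: [0.121, 0.993, 0.001, 0.003]
contact_force: [-1.0, 0.8, 0.0]
width: 0.0437
```

```bash
python3 yaw.py
```

```text
t 22.05 p [0.545  0.1949 0.1219] y [0.241 0.971 0.002] z [ 0.007  0.    -1.   ] F [-0.97  0.84  0.03] M [ 0.099  0.037 -0.057] w 0.0437
q [ 0.344  0.135  0.017  1.447 -0.002  0.588]
yaw -0.24321479513287447
```

Request:
jog_arm([
  {"tx": 0,"ty": 0,"tz": 0,"rx": 0,"ry": 0,"rz": -0.03,"gripper": 1},
  {"tx": 0,"ty": 0,"tz": 0,"rx": 0,"ry": 0,"rz": 0,"gripper": 1},
])

```text
time: 22.25
position: [0.5449, 0.195, 0.1219]
tool_rot: [0.107, 0.994, 0.001, 0.003]
contact_force: [-0.3, 1.1, -0.2]
width: 0.044
```

```bash
python3 yaw.py
```

```text
t 22.25 p [0.5449 0.195  0.1219] y [0.212 0.977 0.002] z [ 0.007  0.    -1.   ] F [-0.27  1.11 -0.22] M [ 0.127  0.084 -0.012] w 0.044
q [ 0.345  0.135  0.017  1.447 -0.002  0.558]
yaw -0.21392786346419812
```

Request:
jog_arm([
  {"tx": 0,"ty": 0,"tz": 0,"rx": 0,"ry": 0,"rz": -0.03,"gripper": 1},
  {"tx": 0,"ty": 0,"tz": 0,"rx": 0,"ry": 0,"rz": 0,"gripper": 1},
])

```text
time: 22.45
position: [0.5449, 0.1951, 0.1219]
tool_rot: [0.092, 0.996, 0.001, 0.003]
contact_force: [0.4, 0.3, -0.7]
width: 0.0436
```

```bash
python3 yaw.py
```

```text
t 22.45 p [0.5449 0.1951 0.1219] y [0.182 0.983 0.002] z [ 0.007  0.    -1.   ] F [ 0.45  0.32 -0.69] M [0.157 0.086 0.042] w 0.0436
q [ 0.345  0.135  0.017  1.447 -0.002  0.528]
yaw -0.1832865165888684
```

Request:
jog_arm([
  {"tx": 0,"ty": 0,"tz": 0,"rx": 0,"ry": 0,"rz": -0.03,"gripper": 1},
  {"tx": 0,"ty": 0,"tz": 0,"rx": 0,"ry": 0,"rz": 0,"gripper": 1},
])

```text
time: 22.65
position: [0.5449, 0.1952, 0.1219]
tool_rot: [0.077, 0.997, 0.001, 0.003]
contact_force: [-1.0, 0.9, 0.1]
width: 0.0441
```

```bash
python3 yaw.py
```

```text
t 22.65 p [0.5449 0.1952 0.1219] y [0.153 0.988 0.002] z [ 0.007  0.001 -1.   ] F [-0.99  0.92  0.1 ] M [0.204 0.154 0.039] w 0.0441
q [ 0.345  0.135  0.017  1.447 -0.002  0.498]
yaw -0.1534120271048356
```

Request:
jog_arm([
  {"tx": 0,"ty": 0,"tz": 0,"rx": 0,"ry": 0,"rz": -0.03,"gripper": 1},
  {"tx": 0,"ty": 0,"tz": 0,"rx": 0,"ry": 0,"rz": 0,"gripper": 1},
])

```text
time: 22.85
position: [0.5448, 0.1954, 0.1219]
tool_rot: [0.062, 0.998, 0.001, 0.003]
contact_force: [-0.2, 0.9, -0.0]
width: 0.0437
```

```bash
python3 yaw.py
```

```text
t 22.85 p [0.5448 0.1954 0.1219] y [0.124 0.992 0.002] z [ 0.006  0.001 -1.   ] F [-0.22  0.91 -0.04] M [ 0.333  0.075 -0.01 ] w 0.0437
q [ 3.450e-01  1.350e-01  1.700e-02  1.447e+00 -1.000e-03  4.700e-01]
yaw -0.12479989055182328
```

Request:
jog_arm([
  {"tx": 0,"ty": 0,"tz": 0,"rx": 0,"ry": 0,"rz": -0.03,"gripper": 1},
  {"tx": 0,"ty": 0,"tz": 0,"rx": 0,"ry": 0,"rz": 0,"gripper": 1},
])

```text
time: 23.05
position: [0.5448, 0.1956, 0.1219]
tool_rot: [0.047, 0.999, 0.001, 0.003]
contact_force: [-0.2, 1.6, -0.4]
width: 0.0436
```

```bash
python3 yaw.py
```

```text
t 23.05 p [0.5448 0.1956 0.1219] y [0.094 0.996 0.002] z [ 0.006  0.002 -1.   ] F [-0.18  1.61 -0.45] M [ 0.373  0.133 -0.048] w 0.0436
q [ 3.450e-01  1.350e-01  1.700e-02  1.447e+00 -1.000e-03  4.390e-01]
yaw -0.09434130611648905
```

Request:
jog_arm([
  {"tx": 0,"ty": 0,"tz": 0,"rx": 0,"ry": 0,"rz": -0.03,"gripper": 1},
  {"tx": 0,"ty": 0,"tz": 0,"rx": 0,"ry": 0,"rz": 0,"gripper": 1},
])

```text
time: 23.25
position: [0.5447, 0.1959, 0.122]
tool_rot: [0.032, 0.999, 0.001, 0.003]
contact_force: [-0.5, 1.8, -0.4]
width: 0.0433
```

```bash
python3 yaw.py
```

```text
t 23.25 p [0.5447 0.1959 0.122 ] y [0.064 0.998 0.003] z [ 0.006  0.002 -1.   ] F [-0.54  1.8  -0.35] M [0.461 0.134 0.018] w 0.0433
q [0.345 0.135 0.017 1.447 0.    0.41 ]
yaw -0.0644543701374809
```

Request:
jog_arm([
  {"tx": 0,"ty": 0,"tz": 0,"rx": 0,"ry": 0,"rz": -0.03,"gripper": 1},
  {"tx": 0,"ty": 0,"tz": 0,"rx": 0,"ry": 0,"rz": 0,"gripper": 1},
])

```text
time: 23.45
position: [0.5446, 0.1961, 0.1219]
tool_rot: [0.018, 1.0, 0.001, 0.003]
contact_force: [-1.5, 2.4, -0.4]
width: 0.0436
```

```bash
python3 yaw.py; python3 foot.py s24
```

```text
t 23.45 p [0.5446 0.1961 0.1219] y [0.036 0.999 0.003] z [ 0.006  0.003 -1.   ] F [-1.53  2.41 -0.43] M [ 0.496  0.072 -0.021] w 0.0436
q [0.345 0.135 0.017 1.446 0.    0.381]
yaw -0.03585848064120034
s24 L 10 -0.036 [0.5414 0.1715]
s24 R 7 -0.042 [0.5641 0.1935]
```

Request:
jog_arm([
  {"tx": 0,"ty": 0,"tz": 0,"rx": 0,"ry": 0,"rz": 0.05,"gripper": 1},
  {"tx": 0,"ty": 0,"tz": 0,"rx": 0,"ry": 0,"rz": 0,"gripper": 0.3},
  {"tx": 0,"ty": 0,"tz": 0,"rx": 0,"ry": 0,"rz": 0,"gripper": 0.3},
  {"tx": 0,"ty": 0,"tz": 0,"rx": 0,"ry": 0,"rz": 0,"gripper": 0.3},
])

```text
time: 23.9
position: [0.5449, 0.1952, 0.1218]
tool_rot: [0.045, 0.999, 0.0, 0.003]
contact_force: [0.4, -0.3, 1.1]
width: 0.0597
```

```bash
python3 yaw.py; python3 foot.py s25
```

```text
t 23.9 p [0.5449 0.1952 0.1218] y [0.09  0.996 0.001] z [ 0.007  0.001 -1.   ] F [ 0.39 -0.27  1.07] M [-0.03  -0.028  0.06 ] w 0.0597
q [ 0.345  0.135  0.017  1.446 -0.002  0.435]
yaw -0.09018565722472904
s25 L 10 -0.11 [0.5413 0.1716]
s25 R 7 -0.131 [0.5649 0.1921]
```

Request:
jog_arm([
  {"tx": 0,"ty": 0,"tz": 0,"rx": 0,"ry": 0,"rz": 0,"gripper": 1},
  {"tx": 0,"ty": 0,"tz": 0,"rx": 0,"ry": 0,"rz": 0,"gripper": 1},
  {"tx": 0,"ty": 0,"tz": 0,"rx": 0,"ry": 0,"rz": 0,"gripper": 1},
])

```text
time: 24.25
position: [0.5451, 0.1956, 0.1219]
tool_rot: [0.045, 0.999, 0.001, 0.003]
contact_force: [1.5, 1.0, -0.6]
width: 0.0436
```

```bash
python3 yaw.py
```

```text
t 24.25 p [0.5451 0.1956 0.1219] y [0.089 0.996 0.002] z [ 0.007  0.002 -1.   ] F [ 1.47  1.04 -0.64] M [ 0.1   -0.046  0.004] w 0.0436
q [ 3.450e-01  1.350e-01  1.700e-02  1.446e+00 -1.000e-03  4.340e-01]
yaw -0.08941261123543254
```

Request:
jog_arm([
  {"tx": 0,"ty": 0,"tz": 0,"rx": 0,"ry": 0,"rz": 0.03,"gripper": 1},
  {"tx": 0,"ty": 0,"tz": 0,"rx": 0,"ry": 0,"rz": 0,"gripper": 1},
])

```text
time: 24.45
position: [0.5452, 0.1954, 0.122]
tool_rot: [0.061, 0.998, 0.001, 0.004]
contact_force: [1.0, 1.7, -0.0]
width: 0.0437
```

```bash
python3 yaw.py
```

```text
t 24.45 p [0.5452 0.1954 0.122 ] y [0.122 0.993 0.002] z [ 0.007  0.001 -1.   ] F [ 0.95  1.71 -0.01] M [ 0.139 -0.19   0.055] w 0.0437
q [ 0.345  0.135  0.017  1.446 -0.002  0.467]
yaw -0.12209657815340424
```

Request:
jog_arm([
  {"tx": 0,"ty": 0,"tz": 0,"rx": 0,"ry": 0,"rz": 0.03,"gripper": 1},
  {"tx": 0,"ty": 0,"tz": 0,"rx": 0,"ry": 0,"rz": 0,"gripper": 1},
])

```text
time: 24.65
position: [0.5454, 0.195, 0.122]
tool_rot: [0.077, 0.997, 0.0, 0.004]
contact_force: [0.4, -0.3, 0.3]
width: 0.0438
```

```bash
python3 yaw.py
```

```text
t 24.65 p [0.5454 0.195  0.122 ] y [0.153 0.988 0.001] z [ 0.008  0.    -1.   ] F [ 0.42 -0.34  0.31] M [ 0.169 -0.268  0.007] w 0.0438
q [ 0.345  0.135  0.018  1.446 -0.002  0.498]
yaw -0.15344215618625423
```

Request:
jog_arm([
  {"tx": 0,"ty": 0,"tz": 0,"rx": 0,"ry": 0,"rz": 0.03,"gripper": 1},
  {"tx": 0,"ty": 0,"tz": 0,"rx": 0,"ry": 0,"rz": 0,"gripper": 1},
])

```text
time: 24.85
position: [0.5456, 0.1948, 0.122]
tool_rot: [0.091, 0.996, 0.0, 0.004]
contact_force: [1.0, 1.0, 0.3]
width: 0.0437
```

```bash
python3 yaw.py
```

```text
t 24.85 p [0.5456 0.1948 0.122 ] y [0.182 0.983 0.001] z [ 0.008 -0.    -1.   ] F [0.99 1.05 0.26] M [ 0.157 -0.204 -0.024] w 0.0437
q [ 0.344  0.135  0.018  1.446 -0.003  0.527]
yaw -0.18295857624304812
```

Request:
jog_arm([
  {"tx": 0,"ty": 0,"tz": 0,"rx": 0,"ry": 0,"rz": 0.03,"gripper": 1},
  {"tx": 0,"ty": 0,"tz": 0,"rx": 0,"ry": 0,"rz": 0,"gripper": 1},
])

```text
time: 25.05
position: [0.5455, 0.1947, 0.122]
tool_rot: [0.107, 0.994, 0.0, 0.004]
contact_force: [0.3, 1.2, -0.1]
width: 0.0438
```

```bash
python3 yaw.py
```

```text
t 25.05 p [0.5455 0.1947 0.122 ] y [0.212 0.977 0.001] z [ 0.008 -0.    -1.   ] F [ 0.33  1.22 -0.14] M [ 0.076 -0.149  0.028] w 0.0438
q [ 0.344  0.135  0.018  1.446 -0.003  0.558]
yaw -0.21361157991261304
```

Request:
jog_arm([
  {"tx": 0,"ty": 0,"tz": 0,"rx": 0,"ry": 0,"rz": 0.03,"gripper": 1},
  {"tx": 0,"ty": 0,"tz": 0,"rx": 0,"ry": 0,"rz": 0,"gripper": 1},
])

```text
time: 25.25
position: [0.5454, 0.1946, 0.1219]
tool_rot: [0.121, 0.993, 0.0, 0.004]
contact_force: [1.0, 0.0, -0.2]
width: 0.0434
```

```bash
python3 yaw.py; python3 foot.py s26
```

```text
t 25.25 p [0.5454 0.1946 0.1219] y [0.241 0.971 0.001] z [ 0.008 -0.001 -1.   ] F [ 1.01  0.02 -0.16] M [-0.036 -0.161 -0.001] w 0.0434
q [ 0.344  0.135  0.017  1.446 -0.003  0.588]
yaw -0.24345724025659
s26 L 8 -0.248 [0.5388 0.1713]
s26 R 9 -0.256 [0.5649 0.1874]
```

Request:
jog_arm([
  {"tx": 0,"ty": 0,"tz": 0,"rx": 0,"ry": 0,"rz": 0.04,"gripper": 1},
  {"tx": 0,"ty": 0,"tz": 0,"rx": 0,"ry": 0,"rz": 0,"gripper": 1},
])

```text
time: 25.5
position: [0.5453, 0.1946, 0.1219]
tool_rot: [0.14, 0.99, 0.0, 0.004]
contact_force: [1.7, 0.0, -0.8]
width: 0.0437
```

```bash
python3 yaw.py
```

```text
t 25.5 p [0.5453 0.1946 0.1219] y [0.278 0.961 0.001] z [ 0.008 -0.001 -1.   ] F [ 1.72  0.01 -0.83] M [ 0.05  -0.129  0.074] w 0.0437
q [ 0.344  0.135  0.017  1.446 -0.003  0.626]
yaw -0.2814065541256996
```

Request:
jog_arm([
  {"tx": 0,"ty": 0,"tz": 0,"rx": 0,"ry": 0,"rz": 0.04,"gripper": 1},
  {"tx": 0,"ty": 0,"tz": 0,"rx": 0,"ry": 0,"rz": 0,"gripper": 1},
])

```text
time: 25.7
position: [0.5453, 0.1945, 0.1219]
tool_rot: [0.159, 0.987, 0.0, 0.004]
contact_force: [0.6, -0.1, 0.3]
width: 0.0435
```

```bash
python3 yaw.py
```

```text
t 25.7 p [0.5453 0.1945 0.1219] y [0.313 0.95  0.002] z [ 0.008 -0.001 -1.   ] F [ 0.58 -0.11  0.32] M [-0.002 -0.131  0.06 ] w 0.0435
q [ 0.344  0.135  0.017  1.446 -0.003  0.663]
yaw -0.31887306834095686
```

Request:
jog_arm([
  {"tx": 0,"ty": 0,"tz": 0,"rx": 0,"ry": 0,"rz": 0.04,"gripper": 1},
  {"tx": 0,"ty": 0,"tz": 0,"rx": 0,"ry": 0,"rz": 0,"gripper": 1},
])

```text
time: 25.9
position: [0.5453, 0.1944, 0.1219]
tool_rot: [0.177, 0.984, 0.0, 0.004]
contact_force: [0.0, -0.9, 0.8]
width: 0.0438
```

```bash
python3 yaw.py
```

```text
t 25.9 p [0.5453 0.1944 0.1219] y [0.348 0.937 0.002] z [ 0.008 -0.001 -1.   ] F [ 0.05 -0.87  0.83] M [-0.056 -0.124 -0.042] w 0.0438
q [ 0.344  0.135  0.017  1.446 -0.004  0.7  ]
yaw -0.3554999698238719
```

Request:
jog_arm([
  {"tx": 0,"ty": 0,"tz": 0,"rx": 0,"ry": 0,"rz": 0.04,"gripper": 1},
  {"tx": 0,"ty": 0,"tz": 0,"rx": 0,"ry": 0,"rz": 0,"gripper": 1},
])

```text
time: 26.1
position: [0.5452, 0.1944, 0.1219]
tool_rot: [0.194, 0.981, 0.0, 0.004]
contact_force: [0.5, -0.1, 0.9]
width: 0.0439
```

```bash
python3 yaw.py;python3 foot.py s27
```

```text
t 26.1 p [0.5452 0.1944 0.1219] y [0.382 0.924 0.002] z [ 0.007 -0.001 -1.   ] F [ 0.49 -0.09  0.91] M [-0.054 -0.055  0.001] w 0.0439
q [ 0.344  0.135  0.017  1.447 -0.004  0.736]
yaw -0.3914648297936707
s27 L 6 -0.394 [0.5355 0.1724]
s27 R 12 -0.393 [0.5644 0.186 ]
```

Request:
jog_arm([
  {"tx": 0,"ty": 0,"tz": 0,"rx": 0,"ry": 0,"rz": 0.04,"gripper": 1},
  {"tx": 0,"ty": 0,"tz": 0,"rx": 0,"ry": 0,"rz": 0,"gripper": 1},
])

```text
time: 26.35
position: [0.5452, 0.1943, 0.1219]
tool_rot: [0.212, 0.977, 0.0, 0.004]
contact_force: [1.6, -0.7, -0.2]
width: 0.0437
```

```bash
python3 yaw.py
```

```text
t 26.35 p [0.5452 0.1943 0.1219] y [0.414 0.91  0.002] z [ 0.007 -0.001 -1.   ] F [ 1.57 -0.73 -0.21] M [-0.135 -0.091 -0.017] w 0.0437
q [ 0.344  0.135  0.017  1.447 -0.004  0.771]
yaw -0.42665442124597663
```

Request:
jog_arm([
  {"tx": 0,"ty": 0,"tz": 0,"rx": 0,"ry": 0,"rz": 0.04,"gripper": 1},
  {"tx": 0,"ty": 0,"tz": 0,"rx": 0,"ry": 0,"rz": 0,"gripper": 1},
])

```text
time: 26.55
position: [0.545, 0.1942, 0.1219]
tool_rot: [0.229, 0.973, 0.0, 0.004]
contact_force: [0.2, 0.4, 0.6]
width: 0.0437
```

```bash
python3 yaw.py
```

```text
t 26.55 p [0.545  0.1942 0.1219] y [0.446 0.895 0.002] z [ 0.007 -0.002 -1.   ] F [0.24 0.37 0.57] M [-0.183 -0.075 -0.012] w 0.0437
q [ 0.344  0.135  0.017  1.447 -0.004  0.807]
yaw -0.462504168349948
```

Request:
jog_arm([
  {"tx": 0,"ty": 0,"tz": 0,"rx": 0,"ry": 0,"rz": 0.04,"gripper": 1},
  {"tx": 0,"ty": 0,"tz": 0,"rx": 0,"ry": 0,"rz": 0,"gripper": 1},
])

```text
time: 26.75
position: [0.5447, 0.1941, 0.1219]
tool_rot: [0.246, 0.969, -0.0, 0.003]
contact_force: [-0.2, 0.6, 0.9]
width: 0.0436
```

```bash
python3 yaw.py;python3 foot.py s28
```

```text
t 26.75 p [0.5447 0.1941 0.1219] y [0.477 0.879 0.001] z [ 0.006 -0.002 -1.   ] F [-0.18  0.64  0.88] M [-0.186  0.144 -0.007] w 0.0436
q [ 0.344  0.135  0.017  1.448 -0.004  0.842]
yaw -0.4977792430439769
s28 L 5 -0.492 [0.534  0.1727]
s28 R 12 -0.488 [0.5633 0.1834]
```

Request:
jog_arm([
  {"tx": 0,"ty": 0,"tz": 0,"rx": 0,"ry": 0,"rz": 0.05,"gripper": 1},
  {"tx": 0,"ty": 0,"tz": 0,"rx": 0,"ry": 0,"rz": 0,"gripper": 1},
])

```text
time: 27.0
position: [0.5444, 0.1942, 0.1219]
tool_rot: [0.268, 0.963, -0.0, 0.003]
contact_force: [-0.4, -0.7, 0.8]
width: 0.0432
```

```bash
python3 yaw.py
```

```text
t 27.0 p [0.5444 0.1942 0.1219] y [0.517 0.856 0.002] z [ 0.006 -0.002 -1.   ] F [-0.4  -0.65  0.78] M [-0.277  0.055 -0.02 ] w 0.0432
q [ 0.344  0.135  0.017  1.448 -0.004  0.887]
yaw -0.542816197619731
```

Request:
jog_arm([
  {"tx": 0,"ty": 0,"tz": 0,"rx": 0,"ry": 0,"rz": 0.05,"gripper": 1},
  {"tx": 0,"ty": 0,"tz": 0,"rx": 0,"ry": 0,"rz": 0,"gripper": 1},
])

```text
time: 27.2
position: [0.5442, 0.1944, 0.122]
tool_rot: [0.29, 0.957, 0.0, 0.003]
contact_force: [-0.6, -1.3, 0.7]
width: 0.0436
```

```bash
python3 yaw.py
```

```text
t 27.2 p [0.5442 0.1944 0.122 ] y [0.555 0.832 0.002] z [ 0.006 -0.001 -1.   ] F [-0.62 -1.32  0.71] M [-0.249  0.106  0.005] w 0.0436
q [ 0.345  0.135  0.017  1.448 -0.003  0.932]
yaw -0.587897655732285
```

Request:
jog_arm([
  {"tx": 0,"ty": 0,"tz": 0,"rx": 0,"ry": 0,"rz": 0.05,"gripper": 1},
  {"tx": 0,"ty": 0,"tz": 0,"rx": 0,"ry": 0,"rz": 0,"gripper": 1},
])

```text
time: 27.4
position: [0.5441, 0.1944, 0.122]
tool_rot: [0.311, 0.95, 0.0, 0.003]
contact_force: [-0.6, 1.0, 1.4]
width: 0.0432
```

```bash
python3 yaw.py;python3 foot.py s29
```

```text
t 27.4 p [0.5441 0.1944 0.122 ] y [0.591 0.807 0.002] z [ 0.005 -0.001 -1.   ] F [-0.61  1.02  1.36] M [-0.132  0.207 -0.066] w 0.0432
q [ 0.345  0.135  0.017  1.449 -0.003  0.977]
yaw -0.6324679860628891
s29 L 2 -0.584 [0.5325 0.1731]
s29 R 14 -0.624 [0.5617 0.1817]
```

Light-grip feel: side push is +y for yaw above about −0.15 and −y below about −0.43, with nothing between. That suggests the button sits free in the hole around −0.27. The first picture gave about −0.2. Sweeping back to confirm the quiet zone.

Request:
jog_arm([
  {"tx": 0,"ty": 0,"tz": 0,"rx": 0,"ry": 0,"rz": -0.05,"gripper": 1},
  {"tx": 0,"ty": 0,"tz": 0,"rx": 0,"ry": 0,"rz": -0.05,"gripper": 1},
  {"tx": 0,"ty": 0,"tz": 0,"rx": 0,"ry": 0,"rz": 0,"gripper": 1},
])

```text
time: 27.75
position: [0.5444, 0.1945, 0.122]
tool_rot: [0.257, 0.966, 0.0, 0.003]
contact_force: [-1.4, -0.5, 1.4]
width: 0.0438
```

```bash
python3 yaw.py
```

```text
t 27.75 p [0.5444 0.1945 0.122 ] y [0.497 0.868 0.002] z [ 0.006 -0.001 -1.   ] F [-1.35 -0.48  1.43] M [-0.215  0.392  0.126] w 0.0438
q [ 0.345  0.135  0.017  1.448 -0.003  0.864]
yaw -0.5198867156342439
```

Request:
jog_arm([
  {"tx": 0,"ty": 0,"tz": 0,"rx": 0,"ry": 0,"rz": -0.05,"gripper": 1},
  {"tx": 0,"ty": 0,"tz": 0,"rx": 0,"ry": 0,"rz": 0,"gripper": 1},
])

```text
time: 27.95
position: [0.5446, 0.1946, 0.122]
tool_rot: [0.232, 0.973, 0.001, 0.003]
contact_force: [-0.8, 0.2, 1.4]
width: 0.0436
```

```bash
python3 yaw.py
```

```text
t 27.95 p [0.5446 0.1946 0.122 ] y [0.451 0.893 0.002] z [ 0.006 -0.    -1.   ] F [-0.81  0.23  1.39] M [-0.14   0.271  0.042] w 0.0436
q [ 0.344  0.135  0.017  1.448 -0.002  0.812]
yaw -0.4678965220829192
```

Request:
jog_arm([
  {"tx": 0,"ty": 0,"tz": 0,"rx": 0,"ry": 0,"rz": -0.05,"gripper": 1},
  {"tx": 0,"ty": 0,"tz": 0,"rx": 0,"ry": 0,"rz": 0,"gripper": 1},
])

```text
time: 28.15
position: [0.5447, 0.1948, 0.122]
tool_rot: [0.208, 0.978, 0.001, 0.003]
contact_force: [-0.1, 0.3, 0.5]
width: 0.0435
```

```bash
python3 yaw.py
```

```text
t 28.15 p [0.5447 0.1948 0.122 ] y [0.407 0.913 0.003] z [ 0.006  0.    -1.   ] F [-0.12  0.26  0.5 ] M [-0.055  0.189 -0.017] w 0.0435
q [ 0.344  0.135  0.017  1.447 -0.002  0.763]
yaw -0.4190267977200448
```

Request:
jog_arm([
  {"tx": 0,"ty": 0,"tz": 0,"rx": 0,"ry": 0,"rz": -0.05,"gripper": 1},
  {"tx": 0,"ty": 0,"tz": 0,"rx": 0,"ry": 0,"rz": 0,"gripper": 1},
])

```text
time: 28.35
position: [0.5447, 0.1949, 0.122]
tool_rot: [0.185, 0.983, 0.001, 0.003]
contact_force: [-0.2, 0.1, 0.9]
width: 0.0437
```

```bash
python3 yaw.py
```

```text
t 28.35 p [0.5447 0.1949 0.122 ] y [0.364 0.932 0.003] z [ 0.006  0.    -1.   ] F [-0.19  0.14  0.85] M [-0.073  0.148 -0.021] w 0.0437
q [ 0.345  0.135  0.017  1.447 -0.002  0.717]
yaw -0.3721028905661812
```

Request:
jog_arm([
  {"tx": 0,"ty": 0,"tz": 0,"rx": 0,"ry": 0,"rz": -0.05,"gripper": 1},
  {"tx": 0,"ty": 0,"tz": 0,"rx": 0,"ry": 0,"rz": 0,"gripper": 1},
])

```text
time: 28.55
position: [0.5448, 0.195, 0.122]
tool_rot: [0.163, 0.987, 0.001, 0.003]
contact_force: [0.3, -0.6, 0.5]
width: 0.0437
```

```bash
python3 yaw.py
```

```text
t 28.55 p [0.5448 0.195  0.122 ] y [0.321 0.947 0.003] z [ 0.006  0.    -1.   ] F [ 0.33 -0.63  0.46] M [-0.079  0.147  0.032] w 0.0437
q [ 0.345  0.135  0.017  1.447 -0.002  0.671]
yaw -0.32650594217998563
```

Request:
jog_arm([
  {"tx": 0,"ty": 0,"tz": 0,"rx": 0,"ry": 0,"rz": -0.05,"gripper": 1},
  {"tx": 0,"ty": 0,"tz": 0,"rx": 0,"ry": 0,"rz": 0,"gripper": 1},
])

```text
time: 28.75
position: [0.5449, 0.195, 0.122]
tool_rot: [0.14, 0.99, 0.001, 0.003]
contact_force: [-0.6, 0.8, 0.9]
width: 0.0438
```

```bash
python3 yaw.py
```

```text
t 28.75 p [0.5449 0.195  0.122 ] y [0.278 0.961 0.002] z [ 0.007  0.001 -1.   ] F [-0.57  0.78  0.93] M [-0.028  0.108  0.052] w 0.0438
q [ 0.345  0.135  0.017  1.447 -0.002  0.626]
yaw -0.28160512706316054
```

The turn signals are too faint to settle it. A cleaner test is lifting. If the button is through the 11 mm hole, the post catches after about 2 mm. Otherwise it lifts with only its weight.

Request:
jog_arm([
  {"tx": 0,"ty": 0,"tz": 0,"rx": 0,"ry": 0,"rz": -0.03,"gripper": 1},
  {"tx": 0,"ty": 0,"tz": -0.15,"rx": 0,"ry": 0,"rz": 0,"gripper": 1},
  {"tx": 0,"ty": 0,"tz": 0,"rx": 0,"ry": 0,"rz": 0,"gripper": 1},
], force=60)

```text
time: 29.05
position: [0.5448, 0.1951, 0.1229]
tool_rot: [0.127, 0.992, 0.001, 0.003]
contact_force: [0.2, 0.4, -2.2]
width: 0.0432
```

```bash
python3 yaw.py
```

```text
t 29.05 p [0.5448 0.1951 0.1229] y [0.253 0.968 0.002] z [ 0.006  0.001 -1.   ] F [ 0.16  0.42 -2.16] M [ 0.184 -0.204  0.039] w 0.0432
q [ 0.345  0.135  0.02   1.449 -0.002  0.6  ]
yaw -0.2553446726397921
```

Request:
jog_arm([
  {"tx": 0,"ty": 0,"tz": -0.2,"rx": 0,"ry": 0,"rz": 0,"gripper": 1},
  {"tx": 0,"ty": 0,"tz": 0,"rx": 0,"ry": 0,"rz": 0,"gripper": 1},
])

```text
time: 29.25
position: [0.5448, 0.1951, 0.1242]
tool_rot: [0.128, 0.992, 0.001, 0.003]
contact_force: [1.4, 0.8, -2.8]
width: 0.0437
```

```bash
python3 yaw.py
```

```text
t 29.25 p [0.5448 0.1951 0.1242] y [0.254 0.967 0.002] z [ 0.005  0.    -1.   ] F [ 1.38  0.81 -2.79] M [ 0.159 -0.241 -0.019] w 0.0437
q [ 3.450e-01  1.360e-01  2.300e-02  1.453e+00 -1.000e-03  6.010e-01]
yaw -0.2565948078516498
```

Request:
jog_arm([
  {"tx": 0,"ty": 0,"tz": -0.2,"rx": 0,"ry": 0,"rz": 0,"gripper": 1},
  {"tx": 0,"ty": 0,"tz": 0,"rx": 0,"ry": 0,"rz": 0,"gripper": 1},
])

```text
time: 29.45
position: [0.5446, 0.1952, 0.1252]
tool_rot: [0.128, 0.992, 0.0, 0.002]
contact_force: [1.5, 1.2, -4.5]
width: 0.0435
```

```bash
python3 yaw.py
```

```text
t 29.45 p [0.5446 0.1952 0.1252] y [0.254 0.967 0.001] z [ 0.004  0.    -1.   ] F [ 1.51  1.17 -4.48] M [ 0.518 -0.569  0.005] w 0.0435
q [ 3.450e-01  1.370e-01  2.600e-02  1.456e+00 -1.000e-03  6.020e-01]
yaw -0.25701956718011676
```

Request:
jog_arm([
  {"tx": 0,"ty": 0,"tz": -0.2,"rx": 0,"ry": 0,"rz": 0,"gripper": 1},
  {"tx": 0,"ty": 0,"tz": 0,"rx": 0,"ry": 0,"rz": 0,"gripper": 1},
])

```text
time: 29.65
position: [0.5445, 0.1953, 0.1256]
tool_rot: [0.128, 0.992, 0.0, 0.001]
contact_force: [2.5, 1.7, -5.5]
width: 0.043
```

```bash
python3 yaw.py
```

```text
t 29.65 p [0.5445 0.1953 0.1256] y [0.254 0.967 0.001] z [ 0.002 -0.    -1.   ] F [ 2.51  1.69 -5.5 ] M [ 0.505 -0.857 -0.035] w 0.043
q [ 3.450e-01  1.380e-01  2.800e-02  1.458e+00 -1.000e-03  6.020e-01]
yaw -0.25705513222379217
```

Request:
jog_arm([
  {"tx": 0,"ty": 0,"tz": -0.2,"rx": 0,"ry": 0,"rz": 0,"gripper": 1},
  {"tx": 0,"ty": 0,"tz": 0,"rx": 0,"ry": 0,"rz": 0,"gripper": 1},
])

```text
time: 29.85
position: [0.5446, 0.1954, 0.1261]
tool_rot: [0.128, 0.992, -0.0, 0.001]
contact_force: [3.1, 2.0, -3.6]
width: 0.0432
```

```bash
python3 yaw.py;python3 foot.py s30
```

```text
t 29.85 p [0.5446 0.1954 0.1261] y [0.254 0.967 0.   ] z [ 0.001 -0.    -1.   ] F [ 3.13  2.   -3.56] M [ 0.461 -0.874 -0.01 ] w 0.0432
q [ 3.450e-01  1.400e-01  3.100e-02  1.461e+00 -1.000e-03  6.020e-01]
yaw -0.2570372328326971
s30 L 8 -0.259 [0.5364 0.1755]
s30 R 9 -0.248 [0.5619 0.1928]
```

At −0.257 the lift catches after about 3 mm: moment −0.87 Nm, and 2 mm commands yield only 0.5 mm. So the button appears to be in the hole. Pressing down again, then a control lift at a different angle.

Request:
jog_arm([
  {"tx": 0,"ty": 0,"tz": 0.4,"rx": 0,"ry": 0,"rz": 0,"gripper": 1},
  {"tx": 0,"ty": 0,"tz": 0.3,"rx": 0,"ry": 0,"rz": 0,"gripper": 1},
  {"tx": 0,"ty": 0,"tz": 0.2,"rx": 0,"ry": 0,"rz": 0,"gripper": 1},
])

```text
time: 30.2
position: [0.5451, 0.1953, 0.122]
tool_rot: [0.128, 0.992, 0.001, 0.003]
contact_force: [-3.2, 0.2, 10.1]
width: 0.0432
```

```bash
python3 yaw.py
```

```text
t 30.2 p [0.5451 0.1953 0.122 ] y [0.254 0.967 0.002] z [ 0.006  0.001 -1.   ] F [-3.19  0.21 10.11] M [-0.41   1.249 -0.079] w 0.0432
q [ 3.450e-01  1.360e-01  1.900e-02  1.447e+00 -1.000e-03  6.020e-01]
yaw -0.2573297289426828
```

Request:
jog_arm([
  {"tx": 0,"ty": 0,"tz": 0,"rx": 0,"ry": 0,"rz": -0.08,"gripper": 1},
  {"tx": 0,"ty": 0,"tz": 0,"rx": 0,"ry": 0,"rz": -0.08,"gripper": 1},
  {"tx": 0,"ty": 0,"tz": 0,"rx": 0,"ry": 0,"rz": -0.08,"gripper": 1},
  {"tx": 0,"ty": 0,"tz": 0,"rx": 0,"ry": 0,"rz": 0,"gripper": 1},
])

```text
time: 30.6
position: [0.5447, 0.1965, 0.1246]
tool_rot: [0.004, 1.0, 0.002, 0.004]
contact_force: [1.0, 0.3, -5.8]
width: 0.0436
```

```bash
python3 yaw.py
```

```text
t 30.6 p [0.5447 0.1965 0.1246] y [0.008 1.    0.005] z [ 0.008  0.005 -1.   ] F [ 0.99  0.3  -5.8 ] M [ 0.186 -0.374 -0.056] w 0.0436
q [0.345 0.132 0.019 1.448 0.002 0.353]
yaw -0.007994441823528264
```

Request:
jog_arm([
  {"tx": 0,"ty": 0,"tz": -0.2,"rx": 0,"ry": 0,"rz": 0,"gripper": 1},
  {"tx": 0,"ty": 0,"tz": 0,"rx": 0,"ry": 0,"rz": 0,"gripper": 1},
])

```text
time: 30.8
position: [0.5444, 0.1964, 0.1259]
tool_rot: [0.006, 1.0, 0.002, 0.004]
contact_force: [1.2, 1.2, -3.4]
width: 0.0436
```

```bash
python3 yaw.py
```

```text
t 30.8 p [0.5444 0.1964 0.1259] y [0.011 1.    0.004] z [ 0.008  0.004 -1.   ] F [ 1.22  1.17 -3.38] M [ 0.549 -0.777  0.011] w 0.0436
q [3.450e-01 1.320e-01 2.200e-02 1.452e+00 1.000e-03 3.570e-01]
yaw -0.011106796013466758
```

Request:
jog_arm([
  {"tx": 0,"ty": 0,"tz": -0.2,"rx": 0,"ry": 0,"rz": 0,"gripper": 1},
  {"tx": 0,"ty": 0,"tz": 0,"rx": 0,"ry": 0,"rz": 0,"gripper": 1},
])

```text
time: 31.0
position: [0.5445, 0.1961, 0.1278]
tool_rot: [0.007, 1.0, 0.002, 0.004]
contact_force: [1.6, 1.6, -1.7]
width: 0.0436
```

```bash
python3 yaw.py;python3 foot.py s31
```

```text
t 31.0 p [0.5445 0.1961 0.1278] y [0.013 1.    0.004] z [ 0.008  0.004 -1.   ] F [ 1.6   1.63 -1.7 ] M [ 0.492 -0.411  0.012] w 0.0436
q [3.450e-01 1.320e-01 2.600e-02 1.456e+00 1.000e-03 3.580e-01]
yaw -0.01303142280766556
s31 L 11 -0.028 [0.5394 0.1771]
s31 R 6 0.008 [0.5614 0.2005]
```

The control lift at yaw −0.01 came up freely (5.8 mm, full-size steps), unlike the one at −0.257. Going back down and to −0.24.

Request:
jog_arm([
  {"tx": 0,"ty": 0,"tz": 0.4,"rx": 0,"ry": 0,"rz": 0,"gripper": 1},
  {"tx": 0,"ty": 0,"tz": 0.3,"rx": 0,"ry": 0,"rz": 0,"gripper": 1},
  {"tx": 0,"ty": 0,"tz": 0.2,"rx": 0,"ry": 0,"rz": 0,"gripper": 1},
])

```text
time: 31.35
position: [0.5452, 0.1966, 0.1221]
tool_rot: [0.007, 1.0, 0.003, 0.006]
contact_force: [-2.1, 1.3, 18.3]
width: 0.043
```

```bash
python3 yaw.py
```

```text
t 31.35 p [0.5452 0.1966 0.1221] y [0.013 1.    0.006] z [ 0.012  0.006 -1.   ] F [-2.14  1.34 18.35] M [-0.399  1.122 -0.08 ] w 0.043
q [0.345 0.13  0.012 1.44  0.002 0.359]
yaw -0.013444680712131785
```

Request:
jog_arm([
  {"tx": 0,"ty": 0,"tz": 0.05,"rx": 0,"ry": 0,"rz": 0.07,"gripper": 1},
  {"tx": 0,"ty": 0,"tz": 0.05,"rx": 0,"ry": 0,"rz": 0.07,"gripper": 1},
  {"tx": 0,"ty": 0,"tz": 0.05,"rx": 0,"ry": 0,"rz": 0.07,"gripper": 1},
  {"tx": 0,"ty": 0,"tz": 0.05,"rx": 0,"ry": 0,"rz": 0,"gripper": 1},
])

```text
time: 31.75
position: [0.5457, 0.1949, 0.1222]
tool_rot: [0.116, 0.993, 0.002, 0.008]
contact_force: [-0.3, 2.8, 3.0]
width: 0.0436
```

```bash
python3 yaw.py;python3 foot.py s32
```

```text
t 31.75 p [0.5457 0.1949 0.1222] y [0.23  0.973 0.006] z [ 0.015  0.003 -1.   ] F [-0.34  2.77  2.97] M [ 0.437  0.253 -0.08 ] w 0.0436
q [ 0.344  0.128  0.01   1.437 -0.003  0.576]
yaw -0.23182148269994407
s32 L 9 -0.24 [0.5402 0.1712]
s32 R 9 -0.22 [0.566  0.1901]
```

Request:
jog_arm([
  {"tx": 0,"ty": 0,"tz": -0.2,"rx": 0,"ry": 0.012,"rz": 0,"gripper": 1},
  {"tx": 0,"ty": 0,"tz": -0.2,"rx": 0,"ry": 0,"rz": 0,"gripper": 1},
  {"tx": 0,"ty": 0,"tz": 0,"rx": 0,"ry": 0,"rz": 0,"gripper": 1},
])

```text
time: 32.1
position: [0.545, 0.1949, 0.1248]
tool_rot: [0.112, 0.994, 0.003, -0.0]
contact_force: [0.5, 1.5, -3.9]
width: 0.0429
```

```bash
python3 yaw.py
```

```text
t 32.1 p [0.545  0.1949 0.1248] y [0.223 0.975 0.005] z [ 0.     0.005 -1.   ] F [ 0.48  1.5  -3.92] M [ 0.364 -0.402  0.062] w 0.0429
q [0.341 0.14  0.028 1.457 0.005 0.566]
yaw -0.22529560504986468
```

Request:
jog_arm([
  {"tx": 0,"ty": 0,"tz": -0.2,"rx": 0,"ry": 0,"rz": 0,"gripper": 1},
  {"tx": 0,"ty": 0,"tz": -0.2,"rx": 0,"ry": 0,"rz": 0,"gripper": 1},
  {"tx": 0,"ty": 0,"tz": 0,"rx": 0,"ry": 0,"rz": 0,"gripper": 1},
])

```text
time: 32.4
position: [0.545, 0.1951, 0.1254]
tool_rot: [0.112, 0.994, 0.002, -0.002]
contact_force: [3.3, 0.9, -4.7]
width: 0.0429
```

```bash
python3 yaw.py
```

```text
t 32.4 p [0.545  0.1951 0.1254] y [0.222 0.975 0.004] z [-0.003  0.004 -1.   ] F [ 3.33  0.86 -4.67] M [ 0.323 -0.892 -0.004] w 0.0429
q [0.341 0.143 0.033 1.462 0.005 0.565]
yaw -0.22392632151398262
```

Request:
jog_arm([
  {"tx": 0,"ty": 0,"tz": -0.2,"rx": 0,"ry": 0,"rz": 0,"gripper": 1},
  {"tx": 0,"ty": 0,"tz": 0,"rx": 0,"ry": 0,"rz": 0,"gripper": 1},
])

```text
time: 32.6
position: [0.545, 0.1952, 0.1259]
tool_rot: [0.111, 0.994, 0.002, -0.002]
contact_force: [2.8, 2.1, -3.8]
width: 0.0435
```

```bash
python3 yaw.py
```

```text
t 32.6 p [0.545  0.1952 0.1259] y [0.222 0.975 0.003] z [-0.004  0.004 -1.   ] F [ 2.81  2.11 -3.81] M [ 0.44  -0.873 -0.067] w 0.0435
q [0.341 0.144 0.035 1.465 0.005 0.565]
yaw -0.2234627216542877
```

The lift catches again at −0.22 (4 mm commanded, 0.6 mm gained), so the button is through the hole. Seating it down, then releasing gently.

Request:
jog_arm([
  {"tx": 0,"ty": 0,"tz": 0.4,"rx": 0,"ry": -0.004,"rz": 0.015,"gripper": 1},
  {"tx": 0,"ty": 0,"tz": 0.3,"rx": 0,"ry": 0,"rz": 0,"gripper": 1},
  {"tx": 0,"ty": 0,"tz": 0.1,"rx": 0,"ry": 0,"rz": 0,"gripper": 1},
])

```text
time: 32.9
position: [0.5454, 0.1951, 0.1223]
tool_rot: [0.12, 0.993, 0.002, 0.002]
contact_force: [-0.2, 0.8, -3.2]
width: 0.0434
```

```bash
python3 yaw.py
```

```text
t 32.9 p [0.5454 0.1951 0.1223] y [0.238 0.971 0.005] z [ 0.004  0.004 -1.   ] F [-0.23  0.82 -3.21] M [-0.019  0.005 -0.003] w 0.0434
q [0.343 0.137 0.02  1.449 0.002 0.583]
yaw -0.24061375174730038
```

Request:
jog_arm([
  {"tx": 0,"ty": 0,"tz": 0,"rx": 0,"ry": 0,"rz": 0,"gripper": 0.2},
  {"tx": 0,"ty": 0,"tz": 0,"rx": 0,"ry": 0,"rz": 0,"gripper": 0},
  {"tx": 0,"ty": 0,"tz": 0,"rx": 0,"ry": 0,"rz": 0,"gripper": 0},
  {"tx": 0,"ty": 0,"tz": 0,"rx": 0,"ry": 0,"rz": 0,"gripper": 0},
  {"tx": 0,"ty": 0,"tz": 0,"rx": 0,"ry": 0,"rz": 0,"gripper": 0},
])

```text
time: 33.4
position: [0.5455, 0.1949, 0.1242]
tool_rot: [0.121, 0.993, 0.002, 0.003]
contact_force: [0.7, 0.7, -0.1]
width: 0.0854
```

```bash
python3 yaw.py; python3 foot.py s33
```

```text
t 33.4 p [0.5455 0.1949 0.1242] y [0.239 0.971 0.006] z [ 0.007  0.004 -1.   ] F [ 0.68  0.67 -0.1 ] M [ 0.04  -0.045  0.036] w 0.0854
q [3.42e-01 1.35e-01 2.10e-02 1.45e+00 1.00e-03 5.84e-01]
yaw -0.24171587975806386
s33 L 8 -0.257 [0.5386 0.1717]
s33 R 9 -0.262 [0.5646 0.188 ]
```

Request:
jog_arm([
  {"tx": 0,"ty": 0,"tz": -1,"rx": 0,"ry": 0,"rz": 0,"gripper": 0},
  {"tx": 0,"ty": 0,"tz": -2,"rx": 0,"ry": 0,"rz": 0,"gripper": 0},
  {"tx": 0,"ty": 0,"tz": -3,"rx": 0,"ry": 0,"rz": 0,"gripper": 0},
  {"tx": 0,"ty": 0,"tz": -3,"rx": 0,"ry": 0,"rz": 0,"gripper": 0},
  {"tx": 0,"ty": 0,"tz": -3,"rx": 0,"ry": 0,"rz": 0,"gripper": 0},
  {"tx": 4,"ty": 0,"tz": -2,"rx": 0,"ry": 0,"rz": 0,"gripper": 0},
  {"tx": 4,"ty": 0,"tz": 0,"rx": 0,"ry": 0,"rz": 0,"gripper": 0},
  {"tx": 4,"ty": 0,"tz": 0,"rx": 0,"ry": 0,"rz": 0,"gripper": 0},
  {"tx": 4,"ty": 0,"tz": 0,"rx": 0,"ry": 0,"rz": 0,"gripper": 0},
  {"tx": 4,"ty": 0,"tz": 0,"rx": 0,"ry": 0,"rz": 0,"gripper": 0},
])

```text
time: 34.45
position: [0.3472, 0.2422, 0.2724]
tool_rot: [0.123, 0.992, 0.003, 0.003]
contact_force: [0.1, 0.6, 0.8]
width: 0.0853
```

```bash
python3 foot.py s34; python3 -c "
from tilt import *
st()
ims=[np.load('pics/s34.npz')['im']]
for n,t in(('scene','s35'),('top','t35')):
    im,d=snap(n,t)
    u,v=proj(n,[[.543,.195,.15]])[0].astype(int)
    ys,xs=np.mgrid[v-35:v+45,u-35:u+35].reshape(2,-1);hsv=cv2.cvtColor(im,cv2.COLOR_RGB2HSV)[ys,xs].astype(int);X=bydepth(n,np.c_[xs,ys],d[ys,xs])
    k=(hsv[:,0]<20)&(hsv[:,1]>150)&(hsv[:,2]>100)&(X[:,2]>.15)&(X[:,2]<.18);print(n,'top disc',k.sum(),X[k].mean(0).round(4),onz(n,[[xs[k].mean(),ys[k].mean()]],.16).round(4))
    h=np.array([.543,.195]);w=(hsv[:,1]<40)&(hsv[:,2]>125)&(X[:,2]<.117)&(X[:,2]>.034)&(np.linalg.norm(X[:,:2]-h,axis=1)<.03)
    if n=='scene':
        Z=X[w];A=np.c_[Z[:,2],np.ones(len(Z))];print(w.sum(),[np.linalg.lstsq(A,Z[:,i],rcond=None)[0].round(4) for i in(0,1)])
    cv2.imwrite('pics/x%s.png'%n,cv2.resize(im[v-40:v+60,u-50:u+50],(400,400),interpolation=2)[:,:,::-1])
cv2.imwrite('pics/c35.png',np.hstack([cv2.imread('pics/xscene.png'),cv2.imread('pics/xtop.png')]))
"
```

```text
s34 L 8 -0.254 [0.5386 0.1717]
s34 R 9 -0.259 [0.5646 0.1879]
t 34.5 p [0.343  0.2428 0.2736] y [0.244 0.97  0.007] z [ 0.005  0.006 -1.   ] F [1.25 2.8  4.96] M [ 0.176 -0.14   0.064] w 0.0855
q [ 0.615 -0.207 -0.02   1.75   0.002  0.861]
scene top disc 97 [0.5428 0.1939 0.16  ] [[0.5429 0.1938 0.16  ]]
311 [array([0.0113, 0.5459]), array([0.0129, 0.1818])]
top top disc 115 [0.5426 0.195  0.1598] [[0.5426 0.1949 0.16  ]]
```

View pics/c35.png

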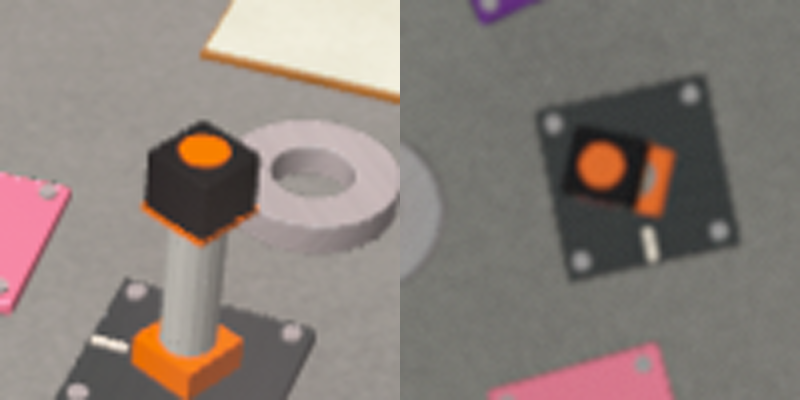

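The post stands free, and home: head top z is 0.160 in both views. Its axis is at (0.5426–0.5429, 0.194–0.195), against the plate centre (0.5425, 0.1945). It is upright within about 0.02 rad, with yaw −0.256. I'll check the bystanders, then hand in.

```bash
python3 -c "
from m import *
a=np.load('pics/t0.npz')['im'];b=np.load('pics/t35.npz')['im']
for nm,(u,v) in dict(filter=(298,167),carton=(465,247),ring=(174,271)).items():
    print(nm,np.abs(a[v-28:v+28,u-28:u+28].astype(int)-b[v-28:v+28,u-28:u+28]).mean().round(2))
workorder.finish_job()"
```

```text
filter 1.15
carton 1.06
ring 1.08
the job is handed in; nothing more can be done
```

I stood the post on its orange foot on the bench and let go of it. Then I regrasped it from above, slid it down over the stub until it was flush, and left it turned to about −0.256 rad. The job is handed in at about 35 s of the 72 s allowed. I could not see the button pop out, so the lock rests on feel.

**What my last checks showed**
- **Seated:** the head top is at z 0.160 in both views, which is the flush height. The axis is within about 1 mm of the plate centre.
- **Upright:** the tilt is about 0.02 rad, measured with the post let go and the arm withdrawn.
- **Bystanders:** the filter, carton and ring look the same in the first and last top pictures.

**How sure the lock is**
- **Not visible:** the head hides the hole from the top camera, and the scene camera looks at the other side.
- **For it:** lifting the post caught after about 3 mm at −0.224 and −0.257 rad. At −0.01 rad it came up freely, though the post already stood 2.6 mm high when that lift began.
- **For it:** the range with no side push centred near −0.27, and the first picture put the button near −0.2. On release the post settled at −0.256.
- **Against it:** I never felt a hard stop in turning. On the light-grip sweeps the post turned past both ends of that range with almost no resistance. My first sweep, at 60 N grip, built up to 0.84 Nm and then let go, so it may have forced the button back in.

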